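Put the tester's fittings back in their own trays

ROBOT

A 6-joint arm with a two-finger parallel gripper is mounted at the origin on the work surface. World frame = base frame: x ahead of the robot, y to its left, z up, the work surface at z = 0. Lengths are in mm, angles in degrees, forces in N, time in s.
With the tool pointing down it reaches from about 300 to 850 mm from the base axis. Payload 4.2 kg.
Tool frame: the origin (TCP) lies at the very end of the fingers, on their centre line; the grasp point (between the pads) lies 19 mm behind it; z points along the fingers, y is the direction in which the jaws open and shut (so a half turn about z gives the same grasp; the last joint's range is limited). The gripper opens to 91 mm and grips with 3 to 60 N. Pads are 32 mm wide; open, the fingers measure 118 mm over their backs; the gripper's body (76 mm by 178 mm) begins 60 mm behind the grasp point.
Start: joints at [75.974, 18.312, 89.639, -0, 72.044, -1.146], TCP at [128.175, 560.548, 213.976] pointing down, gripper open.
Joint ranges: [-177.97, 177.97], [-48.28, 115.42], [12.27, 149.76], [-77.06, 257.06], [2.81, 150.46], [-146.56, 146.56]. Speed limits (degrees/s): [147.25, 147.25, 180, 180, 180, 180].

INTERFACE

Orientations are given as [roll, pitch, yaw] about the fixed x, y, z axes, in that order (R = Rz(yaw) Ry(pitch) Rx(roll)).
In Python, from workcell import telemetry, grab_frame, job gives the robot as it stands.
- The arm moves only by the tool drive_tool, never from a script. Its argument "moves" is a list of rows, each an object of numbers: "claw": the closure, from -1 (fully open) to 1 (shut); "dx", "dy", "dz": the shift along the tool's x, y, z in units of 20 mm (1.0 is 20 mm); "yaw": the turn about the tool's z in units of 0.15 rad (1.0 is 0.15 rad). In form: [{"claw": .., "dx": .., "dy": .., "dz": .., "yaw": ..}, ...]. A call has 1 to 5 rows; each row shifts and turns the pose as measured when the row begins, along the tool's axes as they then stand; what a row does not reach is not made up. A row lasts 1/8 s, in which the tool goes at most 62.5 mm and 10.7 degrees, less where a joint would pass 70% of its speed; a pose out of reach is approached as far as the arm can. A call with a number of a shift or a turn outside -1 to 1 is refused whole. A call with a gripper value outside its range is refused whole. The fingers move at their own pace and stop on an object; "grip_force" is the grip in N (left out, the last holds). Time passes only in rows, so rows that do not move let the fingers close. It gives the time, the measured TCP pose, the force and the opening at its end, in the units of the state.
- telemetry.state(): the state, without advancing time (a new reading comes with each control period).
- grab_frame(name): name is "scene" or "side" or "wrist"; returns a dict with "color" (480x640x3 uint8, blue, green, red), "vertical_fov" (degrees; the focal length in pixels is half the picture's height over the tangent of half this angle, whatever the lens; pixels are square), "cx", "cy" (the principal point, pixels), "pose" (4x4, takes a point from camera to world coordinates). Camera axes: x right, y down, z forward; pixel columns grow to the right and rows downward; lengths in mm; the calibration is good to about 2 mm. A picture is of the moment at which its call begins. There is no depth.
- job.job_done(): hands the job in, once; it reports no verdict.
The state is a dict: "time_s": time; "qpos": joint angles; "qvel": joint speeds; "effort": joint torques, N m; "ee_pos": TCP position; "ee_rot": TCP orientation; "force": force on the tool from outside, world axes, zero at the start; "torque": the same for the moment, N m; "gripper_width": finger opening in mm.
Only numpy, scipy, OpenCV 4.12 (cv2) and the standard library are available. Lean on these libraries where they do the work, as an engineer would, in place of code of your own. Each camera call takes 0.05 s, during which the arm holds its last target.

TASK

The three fittings of the testing machine have been put back in each other's trays. Use the empty rubber mat to park one of them upright on the way, and move them round until the round platen stands in the middle of the round tray, the square vice grip in the middle of the square tray, and the bar-shaped bend support in the middle of the oblong tray, lying lengthwise, all flat on the tray floors. Set each one down rather than dropping it, let go of it, and leave the jar, the brass weight and the wooden box where they are.

Things in the scene. Friction and masses are not known exactly. Their poses are not given: they have to be found in the camera images.
- platen: Compression platen, bright steel: a round disc 64 mm across and 12 mm thick with a round upright stem, 22 mm across, on its centre, rising to 55 mm above the underside; about 0.4 kg. At the start it stands in the square tray. Hold it by the stem. Its origin is the centre of its underside, z up.
- vice: Vice grip: a black square block 56 x 56 mm, 30 mm high, carrying two bright steel jaws that together make a fixed block 40 mm (x) by 40 mm (y), with a 4 mm slot between them, rising from 30 to 64 mm above the underside; about 0.55 kg. It is one rigid piece. At the start it stands in the long tray. Hold it by the jaws, across x or across y. Its origin is the centre of its underside, z up.
- bend: Bend-test support, aluminium: a bar 80 mm long (x), 28 mm wide (y) and 16 mm high, with a steel roller across it near each end (tops at 25 mm, at x = +-32 mm) and an upright block in the middle 24 mm (x) by 16 mm (y) rising to 50 mm above the underside; about 0.28 kg. At the start it stands in the round tray. Hold it by the middle block, across y. Its origin is the centre of its underside, z up.
- round_tray: Round white plastic tray, the platen's place: 110 mm outside, 100 mm inside diameter, floor 4 mm thick, rim 14 mm above the bench. Fixed to the bench. Origin at the centre of its underside, on the bench.
- square_tray: Square white plastic tray, the vice grip's place: 104 x 104 mm outside, 94 x 94 mm inside, floor 4 mm thick, rim 14 mm above the bench. Fixed to the bench. Origin at the centre of its underside; x and y along its sides.
- long_tray: Oblong white plastic tray, the bend support's place: outside 126 mm (its x) by 86 mm (its y), inside 116 x 76 mm, floor 4 mm thick, rim 14 mm above the bench. Fixed to the bench. Origin at the centre of its underside; x is its long side.
- mat: Flat square of black rubber, 110 x 110 mm and 4 mm thick, empty at the start: the parking place. Fixed to the bench. Origin at the centre of its underside; x and y along its sides.
- pot: Bystander: a small round white jar with a black cap, 52 mm across and 62 mm high, loose. Its origin is the centre of its underside, z up. Like the other loose bystanders it stands among the trays; nothing on the bench where the trays, mat and bystanders stand is taller than 70 mm, while the equipment round the edges reaches 210 mm.
- weight: Bystander: a brass knobbed weight, 38 mm across and 50 mm high, loose. Its origin is the centre of its underside, z up.
- gauge_box: Bystander: a small closed wooden box, 48 x 34 mm and 22 mm high, loose. Its origin is the centre of its underside, z up.
Not all that is in view belongs to the job. Leave any pink or purple look-alike of the mat alone.

How it is judged (in metres and radians):
On the way:
1. one of the three fittings has been parked on the rubber mat, upright, at rest and released (within 35 mm of the mat's middle) (((horizontal distance between platen and mat below 0.035 m and z of platen in the frame of mat below 0.008 m and angle between platen's own z axis and vertical below 0.08 rad and linear speed of platen below 0.02 m/s and contact force between the fingers and platen below 0.05 N) or (horizontal distance between vice and mat below 0.035 m and z of vice in the frame of mat below 0.008 m and angle between vice's own z axis and vertical below 0.08 rad and linear speed of vice below 0.02 m/s and contact force between the fingers and vice below 0.05 N) or (horizontal distance between bend and mat below 0.035 m and z of bend in the frame of mat below 0.008 m and angle between bend's own z axis and vertical below 0.08 rad and linear speed of bend below 0.02 m/s and contact force between the fingers and bend below 0.05 N))), for 0.2 s.
At the end, for the whole second after the job is handed in: Platen in round, vice grip in square, bend support in oblong tray: each within 15 mm of the middle, underside below 8 mm, upright to 0.08 rad, at rest, released; bend support within 0.35 rad of lengthwise; jar, weight and wooden box upright, moved under 20 mm (horizontal distance between platen and round_tray below 0.015 m and z of platen in the frame of round_tray below 0.008 m and angle between each of platen, vice, bend's own z axis and vertical below 0.08 rad and linear speed of each of platen, vice, bend below 0.02 m/s and contact force between the fingers and platen below 0.05 N and horizontal distance between vice and square_tray below 0.015 m and z of vice in the frame of square_tray below 0.008 m and contact force between the fingers and vice below 0.05 N and horizontal distance between bend and long_tray below 0.015 m and z of bend in the frame of long_tray below 0.008 m and contact force between the fingers and bend below 0.05 N and angle between the x axis of bend and the x axis of long_tray, either way round below 0.35 rad and distance of each of pot, weight, gauge_box from where it was at the start of the episode below 0.02 m and angle between each of pot, weight, gauge_box's own z axis and vertical below 0.15 rad); the robot touches nothing.
It fails at once if a bystander (jar, brass weight, wooden box) was pushed more than 20 mm or knocked over (distance of any of pot, weight, gauge_box from where it was at the start of the episode above 0.02 m or angle between any of pot, weight, gauge_box's own z axis and vertical above 0.5 rad).
It fails at once if a fitting was dropped (falling freely faster than 0.5 m/s, a drop of more than about 12 mm) ((linear speed of platen above 0.5 m/s and contact force between the fingers and platen below 0.01 N) or (linear speed of vice above 0.5 m/s and contact force between the fingers and vice below 0.01 N) or (linear speed of bend above 0.5 m/s and contact force between the fingers and bend below 0.01 N)).
It also fails if it takes over 128 s, if anything falls off the work surface, if the arm or the gripper's body presses on something with over 40 N, if the wrist force passes 120 N, or if a joint passes its speed limit or range.

## Working session

There is one attempt and no reset: what is moved stays moved. The work goes in short steps, Python scripts to look and compute and a tool call to move; the robot and the scene stay as the last step left them, time stands still between calls to the robot, and variables do not carry over. Pictures are saved under pics/ and viewed, and the job is handed in when it is done.

Besides the shell and the picture viewer there is one more tool, called as name([rows], argument=value, ...), one row to a line, values as JSON. drive_tool: Moves the arm, as the interface text tells. Its arguments: {"type":"object","properties":{"moves":{"type":"array"},"grip_force":{"type":"number"}},"required":["moves"]}

```bash
ls; mkdir -p pics
python3 - <<'E'
from workcell import telemetry, grab_frame, job
import cv2
s=telemetry.state();print(s)
for n in ["scene","side","wrist"]:
    f=grab_frame(n);cv2.imwrite(f"pics/{n}0.png",f["color"]);print(n,f["vertical_fov"],f["cx"],f["cy"],f["pose"].tolist() if hasattr(f["pose"],'tolist') else f["pose"], f.keys())
E
```

```text
pics
{'time_s': 0.0, 'qpos': array([ 7.59749992e+01,  1.83528402e+01,  8.97057247e+01, -3.20153797e-04,
        7.20424040e+01, -1.14706851e+00]), 'qvel': array([-0.01989887, -0.07119788,  0.01572464, -0.02507814, -0.01149708,
        0.02817533]), 'effort': array([ 1.32083307e-03, -4.12450862e+01, -2.31977373e+01,  7.27516576e-02,
        4.54723800e-02, -1.26751538e-04]), 'ee_pos': array([128.04626535, 560.0581274 , 213.11286346]), 'ee_rot': array([-1.79899045e+02, -1.71695126e-03,  1.67122165e+02]), 'force': array([-0.42667382,  1.08890234, -0.26889808]), 'torque': array([-0.00617019,  0.00932238,  0.0007661 ]), 'gripper_width': 91.13465238041611}
scene 46.11921535543078 325.26494518905076 238.041173958049 [[0.13996382370707858, 0.8598568536018559, -0.49097486632943865, 995.8278727276739], [0.9901503095541923, -0.1233145100230471, 0.06630155433707709, -12.333120666532986], [-0.003534479173854245, -0.4954187349421619, -0.8686471001075621, 957.244307775362], [0.0, 0.0, 0.0, 1.0]] dict_keys(['color', 'vertical_fov', 'cx', 'cy', 'pose'])
side 49.73333831547255 322.4486294649776 238.43116956547036 [[0.9543888834177999, -0.1296762143532269, 0.2689348222888605, 219.51101408834546], [-0.2976228851533044, -0.48476089322026383, 0.8224521230061449, -680.5910400664318], [0.023716606872569563, -0.8649803210682355, -0.5012450166566687, 509.89890630195475], [0.0, 0.0, 0.0, 1.0]] dict_keys(['color', 'vertical_fov', 'cx', 'cy', 'pose'])
wrist 64.08787647890055 312.79610084677046 239.76091681979747 [[0.22309371065108272, 0.936869675906493, 0.269266423147768, 52.06386274743596], [0.9747963572534785, -0.2140956069712099, -0.06273063813621517, 578.4033162959738], [-0.0011216743192953445, 0.27647473924843674, -0.9610205306881999, 384.0518548585926], [0.0, 0.0, 0.0, 1.0]] dict_keys(['color', 'vertical_fov', 'cx', 'cy', 'pose'])
```

View pics/scene0.png

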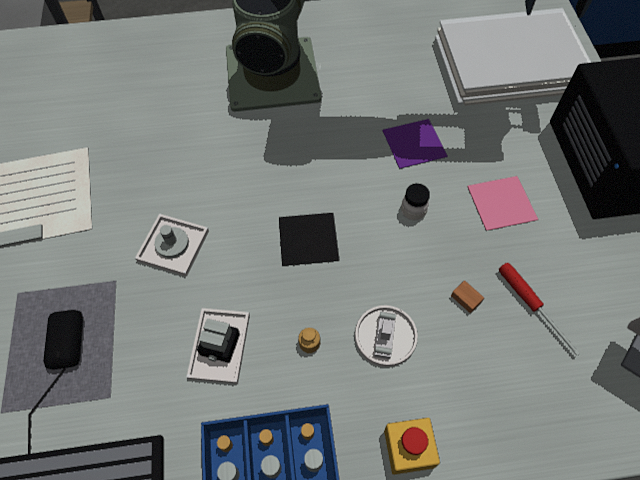

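View pics/side0.png

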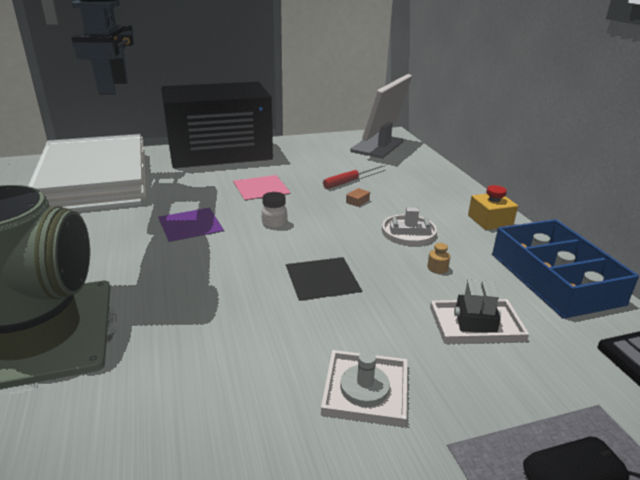

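View pics/wrist0.png

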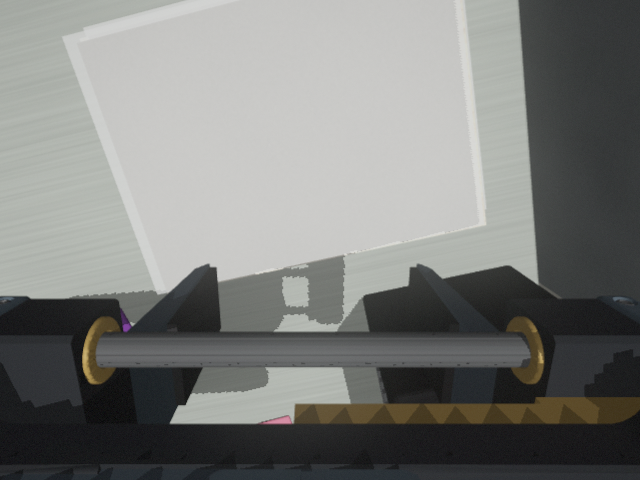

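Candidates in the scene view:
- **Platen:** grey disc with stem in the square tray (172,240).
- **Vice:** black block with steel jaws in the oblong tray (218,343).
- **Bend support:** in the round tray (385,335).
- **Mat:** black square (309,239). Its look-alikes are the purple square (415,143), the pink square (503,202), the grey mouse pad (60,345) and the black mouse (63,340).
- **Bystanders:** jar (415,203), brass weight (309,340) and wooden box (467,296). The small brass/white items in the blue box are not part of the job.

Next, a close crop to check this.

```bash
cat > h.py <<'E'
import numpy as np, cv2
from workcell import telemetry, grab_frame, job
def ray(f,u,v):
    fl=240/np.tan(np.radians(f["vertical_fov"])/2)
    P=np.array(f["pose"]); d=np.array([(u-f["cx"])/fl,(v-f["cy"])/fl,1.0])
    return P[:3,3],P[:3,:3]@d
def plane(f,u,v,z):
    o,d=ray(f,u,v); return (o+d*(z-o[2])/d[2])[:2]
def planes(f,pts,z): return np.array([plane(f,u,v,z) for u,v in pts])
def proj(f,p):
    fl=240/np.tan(np.radians(f["vertical_fov"])/2)
    P=np.array(f["pose"]); c=P[:3,:3].T@(np.array(p,float)-P[:3,3])
    return np.array([c[0]/c[2]*fl+f["cx"],c[1]/c[2]*fl+f["cy"]])
def crop(f,x0,y0,x1,y1,k,name):
    cv2.imwrite(name,cv2.resize(f["color"][y0:y1,x0:x1],None,fx=k,fy=k,interpolation=cv2.INTER_CUBIC))
E
python3 - <<'E'
from h import *
f=grab_frame("scene"); crop(f,130,170,440,395,2.5,"pics/c1.png")
g=grab_frame("side"); crop(g,270,170,540,430,2.2,"pics/c2.png")
def blobs(f,mask,lab,z,amin=150):
    cs,_=cv2.findContours(mask,cv2.RETR_EXTERNAL,cv2.CHAIN_APPROX_NONE)
    for c in cs:
        if cv2.contourArea(c)<amin: continue
        P=planes(f,c[:,0,:].astype(float),z).astype(np.float32)
        (cx,cy),(w,h),a=cv2.minAreaRect(P)
        m=cv2.moments(c); print(lab,"px",round(m['m10']/m['m00']),round(m['m01']/m['m00']),"rect",round(cx,1),round(cy,1),round(w,1),round(h,1),round(a,1),"circ",[np.round(q,1) for q in cv2.minEnclosingCircle(P)])
for n,F in (("scene",f),("side",g)):
    hsv=cv2.cvtColor(F["color"],cv2.COLOR_BGR2HSV)
    print(n)
    b,gg,r=[F["color"][:,:,i].astype(int) for i in range(3)]
    w=((r>=gg+1)&(r>170)&(hsv[:,:,1]<30)).astype(np.uint8)*255
    cv2.imwrite(f"pics/w_{n}.png",w)
    blobs(F,w,"white",14)
    k=((hsv[:,:,2]<60)).astype(np.uint8)*255
    blobs(F,k,"black",4,800)
E
```

```text
scene
white px 218 344 rect 644.6 -154.5 85.6 125.6 76.5 circ [array([ 644.3, -154.9]), np.float64(74.0)]
white px 387 336 rect 668.5 138.9 107.1 106.9 81.9 circ [array([668.7, 138.2]), np.float64(54.4)]
white px 171 243 rect 429.3 -234.3 103.4 103.4 64.0 circ [array([ 429.4, -235. ]), np.float64(71.3)]
white px 46 223 rect 358.6 -481.3 49.7 55.5 5.8 circ [array([ 353.2, -480.5]), np.float64(31.5)]
white px 82 223 rect 357.2 -412.6 39.5 44.0 4.7 circ [array([ 359.8, -410.9]), np.float64(25.4)]
white px 15 178 rect 230.4 -551.0 18.3 62.0 5.6 circ [array([ 228. , -551.6]), np.float64(31.3)]
white px 30 164 rect 198.4 -532.5 30.8 107.7 5.7 circ [array([ 196.9, -533.2]), np.float64(54.8)]
white px 79 171 rect 242.7 -429.2 139.1 53.9 5.8 circ [array([ 241., -412.]), np.float64(69.5)]
black px 255 430 rect 833.1 -85.1 202.0 111.4 89.9 circ [array([833.5, -85.4]), np.float64(114.5)]
black px 79 395 rect 691.9 -363.1 264.7 284.3 81.9 circ [array([ 701.3, -360. ]), np.float64(184.7)]
black px 308 239 rect 453.2 26.4 108.9 109.6 87.6 circ [array([452.4,  26.6]), np.float64(75.6)]
black px 603 
[... 377 characters left out ...]
4(72.0)]
white px 475 322 rect 645.2 -156.1 85.6 125.9 76.2 circ [array([ 644.7, -156.1]), np.float64(74.7)]
white px 408 233 rect 663.5 128.8 93.7 108.0 51.9 circ [array([667.8, 134.9]), np.float64(54.3)]
black px 576 462 rect 620.1 -400.5 55.4 128.1 73.6 circ [array([ 613.9, -421.5]), np.float64(64.1)]
black px 322 279 rect 450.8 21.6 105.7 105.0 87.6 circ [array([451.1,  21.7]), np.float64(73.1)]
black px 50 297 rect 1.1 166.8 446.7 127.5 89.6 circ [array([  4.9, 166.8]), np.float64(223.6)]
black px 16 200 rect -95.6 483.3 73.6 181.5 10.8 circ [array([-129. ,  476.9]), np.float64(90.7)]
black px 165 71 rect 189.1 2567.4 3954.4 2111.3 86.8 circ [array([ 196.2, 2694.9]), np.float64(2129.6)]
```

View pics/c1.png

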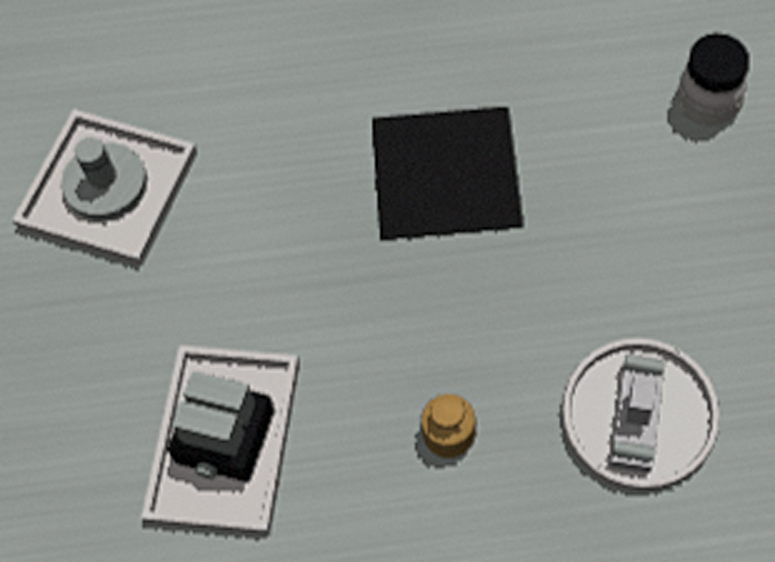

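View pics/c2.png

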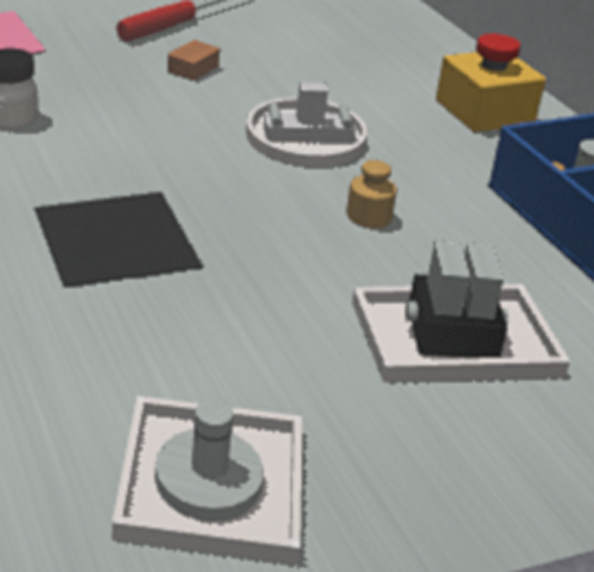

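Run:
```python
from h import *
f=grab_frame("scene"); g=grab_frame("side")
A=[cv2.resize(F["color"][y:y+50,x:x+65],None,fx=6,fy=6,interpolation=cv2.INTER_CUBIC) for F,x,y in ((f,140,215),(f,190,315),(f,355,308),(g,335,345),(g,445,270),(g,378,200))]
cv2.imwrite("pics/z1.png",np.vstack([np.hstack(A[:2]),np.hstack([A[2],A[3]])])); cv2.imwrite("pics/z2.png",np.hstack(A[4:]))
```

```text
(no output)
```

View pics/z1.png

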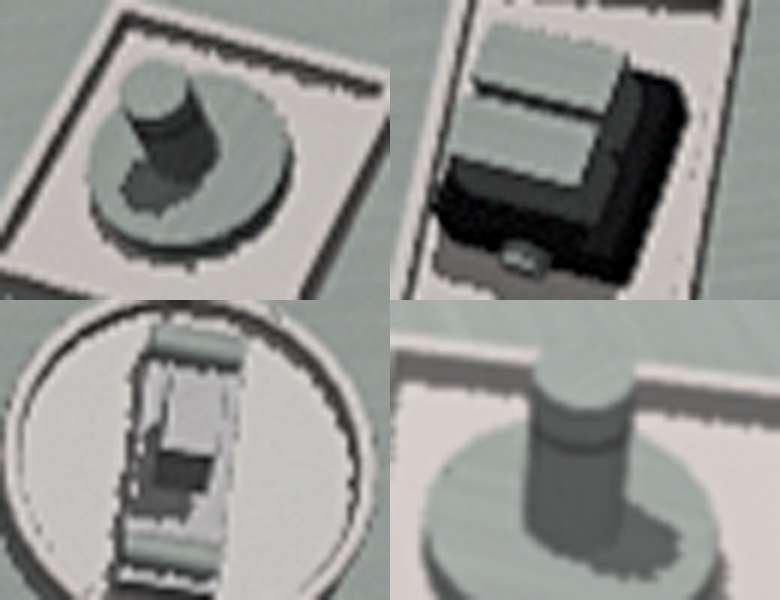

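View pics/z2.png

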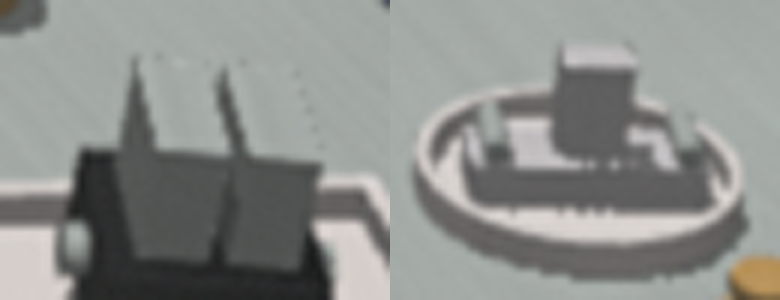

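Run:
```python
from h import *
f=grab_frame("scene"); g=grab_frame("side")
def q(F,pts,o,z): 
    P=planes(F,[(x/6+o[0],y/6+o[1]) for x,y in pts],z); return P
np.set_printoptions(precision=1,suppress=True)
print("stem",q(f,[(156,92)],(140,215),59), q(g,[(195,78)],(335,345),59),"disc",q(f,[(190,152)],(140,215),16))
v=q(f,[(102,22),(238,52),(190,188),(58,150)],(190,315),68);print("vice",v,v.mean(0),[np.degrees(np.arctan2(*(v[j]-v[i])[::-1])) for i,j in((0,1),(3,2),(0,3),(1,2))])
vg=q(g,[(135,58),(322,165)],(445,270),68);print("vice side",vg)
b=q(f,[(168,72),(222,78),(214,158),(160,148)],(355,308),54);print("bend",b,b.mean(0),[np.degrees(np.arctan2(*(b[j]-b[i])[::-1])) for i,j in((0,1),(3,2),(0,3),(1,2))])
r=q(f,[(197,40),(172,246)],(355,308),29);print("roll",r,r.mean(0),np.degrees(np.arctan2(*(r[1]-r[0])[::-1])),np.linalg.norm(r[1]-r[0]))
print("bend side",q(g,[(173,42),(248,50),(245,72),(170,66)],(378,200),54).mean(0))
for n,u,v,z in (("pot",417,190,62),("weight",309,333,50),("box",467,293,22)): print(n,plane(f,u,v,z))
```

```text
stem [[ 430.  -233.3]] [[ 427.3 -238.9]] disc [[ 427.  -233.1]]
vice [[ 619.4 -163. ]
 [ 633.7 -125.8]
 [ 671.3 -141. ]
 [ 655.3 -176.3]] [ 644.9 -151.5] [np.float64(68.9789126445015), np.float64(65.68764169702963), np.float64(-20.413268300113895), np.float64(-22.048419409492734)]
vice side [[ 632.  -131.3]
 [ 651.8 -183.4]]
bend [[658.3 131.4]
 [662.2 146.2]
 [685.3 139.3]
 [680.3 124.9]] [671.5 135.5] [np.float64(75.09658922445026), np.float64(70.76405682832532), np.float64(-16.561334232542684), np.float64(-16.73143125642419)]
roll [[640.4 145.7]
 [700.8 126.5]] [670.6 136.1] -17.612768949648842 63.35363034780382
bend side [669.2 129.4]
pot [409.7 245.2]
weight [662.1   3.8]
box [616.8 296.6]
```

drive_tool([
  {"claw": -1, "dx": -0.5, "dy": -0.23, "dz": 0, "yaw": 0},
  {"claw": -1, "dx": -1, "dy": -0.47, "dz": 0, "yaw": 0},
  {"claw": -1, "dx": -1, "dy": -0.47, "dz": 0, "yaw": 0},
  {"claw": -1, "dx": -1, "dy": -0.47, "dz": 0, "yaw": 0},
  {"claw": -1, "dx": -1, "dy": -0.47, "dz": 0, "yaw": 0},
], grip_force=25)

```text
time_s: 1.08
ee_pos: [211.7, 494.4, 214.0]
ee_rot: [-179.9, 0.1, 167.2]
force: [-0.2, 0.6, 0.2]
gripper_width: 91.1
```

```bash
cat >> h.py <<'E'
from scipy.spatial.transform import Rotation as R
def go(x,y,z,yaw=None):
    s=telemetry.state(); r=R.from_euler('xyz',s['ee_rot'],degrees=True)
    d=r.inv().apply(np.array([x,y,z])-s['ee_pos'])
    dy=0 if yaw is None else (yaw-s['ee_rot'][2]+90)%180-90
    print("t",round(s['time_s'],2),"pos",np.round(s['ee_pos'],1),"rot",np.round(s['ee_rot'],2),"w",round(s['gripper_width'],1),"F",np.round(s['force'],1))
    print("units dx,dy,dz",np.round(d/20,2),"yaw units",round(-np.radians(dy)/.15,2))
E
python3 -c "
from h import *
go(669,136,150,163)"
```

```text
t 1.07 pos [211.7 494.4 214. ] rot [-1.7994e+02  1.1000e-01  1.6718e+02] w 91.1 F [-0.2  0.6  0.2]
units dx,dy,dz [-26.26 -12.39   3.26] yaw units 0.49
```

drive_tool([
  {"claw": -1, "dx": -1, "dy": -0.47, "dz": 0, "yaw": 0.1},
  {"claw": -1, "dx": -1, "dy": -0.47, "dz": 0, "yaw": 0.1},
  {"claw": -1, "dx": -1, "dy": -0.47, "dz": 0, "yaw": 0.1},
  {"claw": -1, "dx": -1, "dy": -0.47, "dz": 0, "yaw": 0.1},
  {"claw": -1, "dx": -1, "dy": -0.47, "dz": 0, "yaw": 0.1},
])

```text
time_s: 1.7
ee_pos: [303.8, 414.4, 214.9]
ee_rot: [-179.9, 0.3, 162.5]
force: [0.1, 0.4, -0.1]
gripper_width: 91.3
```

drive_tool([
  {"claw": -1, "dx": -1, "dy": -0.45, "dz": 0, "yaw": 0},
  {"claw": -1, "dx": -1, "dy": -0.45, "dz": 0, "yaw": 0},
  {"claw": -1, "dx": -1, "dy": -0.45, "dz": 0, "yaw": 0},
  {"claw": -1, "dx": -1, "dy": -0.45, "dz": 0, "yaw": 0},
  {"claw": -1, "dx": -1, "dy": -0.45, "dz": 0, "yaw": 0},
])

```text
time_s: 2.33
ee_pos: [390.9, 331.0, 216.3]
ee_rot: [-179.8, 0.4, 162.2]
force: [0.1, 0.3, -1.1]
gripper_width: 91.6
```

drive_tool([
  {"claw": -1, "dx": -1, "dy": -0.45, "dz": 0.2, "yaw": 0},
  {"claw": -1, "dx": -1, "dy": -0.45, "dz": 0.2, "yaw": 0},
  {"claw": -1, "dx": -1, "dy": -0.45, "dz": 0.2, "yaw": 0},
  {"claw": -1, "dx": -1, "dy": -0.45, "dz": 0.2, "yaw": 0},
  {"claw": -1, "dx": -1, "dy": -0.45, "dz": 0.2, "yaw": 0},
])

```text
time_s: 2.95
ee_pos: [476.2, 246.8, 197.9]
ee_rot: [-179.8, 0.5, 161.9]
force: [0.6, -0.1, 0.1]
gripper_width: 91.1
```

```bash
python3 -c "
from h import *
go(669,136,150,163)"
```

```text
t 2.95 pos [476.2 246.8 197.9] rot [-179.78    0.53  161.9 ] w 91.1 F [ 0.6 -0.1  0.1]
units dx,dy,dz [-10.86  -2.26   2.5 ] yaw units -0.13
```

drive_tool([
  {"claw": -1, "dx": -1, "dy": -0.2, "dz": 0.2, "yaw": -0.1},
  {"claw": -1, "dx": -1, "dy": -0.2, "dz": 0.2, "yaw": 0},
  {"claw": -1, "dx": -1, "dy": -0.2, "dz": 0.2, "yaw": 0},
  {"claw": -1, "dx": -1, "dy": -0.2, "dz": 0.2, "yaw": 0},
  {"claw": -1, "dx": -1, "dy": -0.2, "dz": 0.2, "yaw": 0},
])

```text
time_s: 3.58
ee_pos: [570.4, 190.2, 178.5]
ee_rot: [-179.7, 0.6, 162.6]
force: [0.5, -0.5, -0.4]
gripper_width: 91.1
```

drive_tool([
  {"claw": -0.4, "dx": -1, "dy": -0.2, "dz": 0.3, "yaw": 0},
  {"claw": -0.4, "dx": -1, "dy": -0.2, "dz": 0.3, "yaw": 0},
  {"claw": -0.4, "dx": -1, "dy": -0.2, "dz": 0.3, "yaw": 0},
  {"claw": -0.4, "dx": -1, "dy": -0.2, "dz": 0.3, "yaw": 0},
  {"claw": -0.4, "dx": -0.4, "dy": -0.1, "dz": 0, "yaw": 0},
])

```text
time_s: 4.2
ee_pos: [655.3, 143.0, 152.3]
ee_rot: [-179.7, 0.5, 162.5]
force: [-0.4, 0.2, 0.3]
gripper_width: 63.6
```

```bash
python3 -c "
from h import *
go(669,136,150,163)
f=grab_frame('wrist');cv2.imwrite('pics/w1.png',f['color'])
print(proj(f,(669,136,54)),proj(f,(668.5,138.5,14)))"
```

```text
t 4.2 pos [655.3 143.  152.3] rot [-179.7     0.48  162.55] w 63.6 F [-0.4  0.2  0.3]
units dx,dy,dz [-0.76 -0.13  0.12] yaw units -0.05
[309.05558022 259.34841147] [312.39076008 242.105009  ]
```

View pics/w1.png

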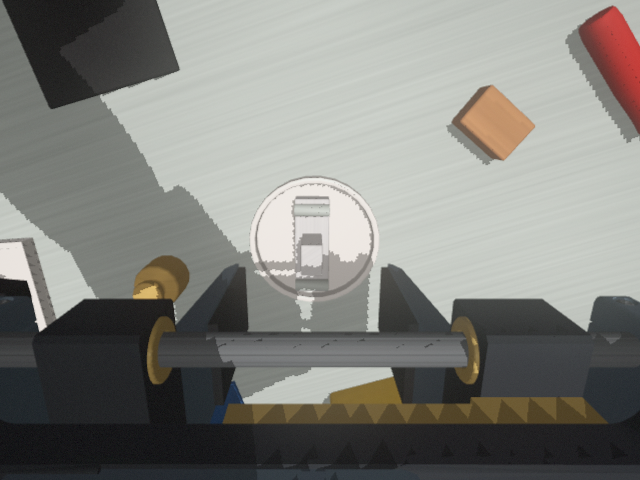

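```bash
python3 -c "
from h import *
f=grab_frame('wrist');crop(f,240,170,390,310,5,'pics/w1z.png')
go(669,136,150,163)"
```

```text
t 4.3 pos [655.1 143.3 153. ] rot [-179.72    0.54  162.54] w 63.9 F [0.4 0.2 0.6]
units dx,dy,dz [-0.77 -0.14  0.16] yaw units -0.05
```

View pics/w1z.png

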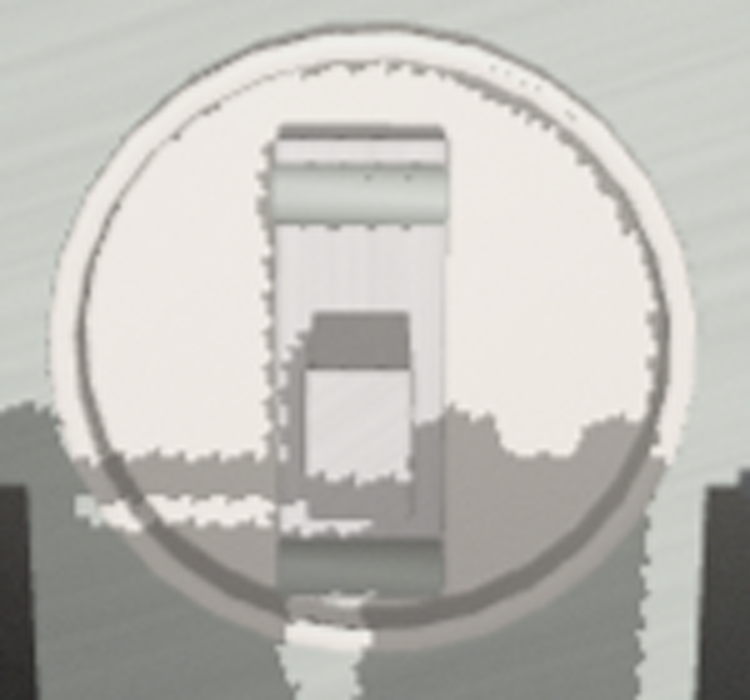

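```bash
python3 -c "
from h import *
f=grab_frame('wrist')
print(plane(f,311.6,258.6,54), plane(f,314.4,237.6,14))
P=planes(f,[(240+305/5,170+369/5),(240+305/5,170+517/5)],54);print(P,np.degrees(np.arctan2(*(P[1]-P[0])[::-1])))
print('weight',plane(f,155,290,50))
go(670,136,60,163)"
```

```text
[669.1714586  138.21791808] [665.4129566  141.55963132]
[[655.86571664 134.25427064]
 [678.02689084 127.06148174]] -17.981726976585264
weight [658.80853215  14.21210953]
t 4.35 pos [654.5 143.8 153.3] rot [-179.74    0.52  162.56] w 63.9 F [-0.1  0.3  0.2]
units dx,dy,dz [-0.81 -0.12  4.67] yaw units -0.05
```

drive_tool([
  {"claw": -0.4, "dx": -0.82, "dy": -0.05, "dz": 0.6, "yaw": -0.05},
  {"claw": -0.4, "dx": 0, "dy": 0, "dz": 1, "yaw": 0},
  {"claw": -0.4, "dx": 0, "dy": 0, "dz": 1, "yaw": 0},
  {"claw": -0.4, "dx": 0, "dy": 0, "dz": 1, "yaw": 0},
  {"claw": -0.4, "dx": 0, "dy": 0, "dz": 0.6, "yaw": 0},
])

```text
time_s: 4.97
ee_pos: [673.3, 137.9, 67.2]
ee_rot: [-179.8, 0.8, 163.2]
force: [0.1, -0.0, -0.1]
gripper_width: 63.7
```

```bash
python3 -c "
from h import *
go(669.5,137.5,25,162.5)
f=grab_frame('wrist');cv2.imwrite('pics/w2.png',f['color'][150:420])
print(proj(f,(669.5,137.5,54)))"
```

```text
t 4.97 pos [673.3 137.9  67.2] rot [-179.84    0.75  163.23] w 63.7 F [ 0.1 -0.  -0.1]
units dx,dy,dz [ 0.21 -0.07  2.11] yaw units 0.08
[308.61105968 279.95339419]
```

View pics/w2.png

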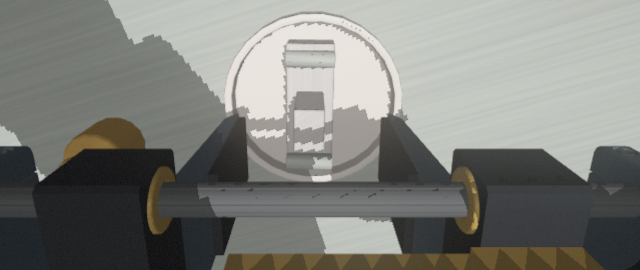

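drive_tool([
  {"claw": -0.4, "dx": 0.2, "dy": -0.05, "dz": 0.9, "yaw": 0.05},
  {"claw": -0.4, "dx": 0, "dy": 0, "dz": 0.8, "yaw": 0},
  {"claw": -0.4, "dx": 0, "dy": 0, "dz": 0.3, "yaw": 0},
  {"claw": 0.2, "dx": 0, "dy": 0, "dz": 0, "yaw": 0},
  {"claw": 0.5, "dx": 0, "dy": 0, "dz": 0, "yaw": 0},
])

```text
time_s: 5.65
ee_pos: [671.4, 138.1, 25.9]
ee_rot: [-179.9, 0.9, 162.8]
force: [-0.2, 0.7, 0.9]
gripper_width: 46.4
```

drive_tool([
  {"claw": 1, "dx": 0, "dy": 0, "dz": 0, "yaw": 0},
  {"claw": 1, "dx": 0, "dy": 0, "dz": 0, "yaw": 0},
  {"claw": 1, "dx": 0, "dy": 0, "dz": 0, "yaw": 0},
])

```text
time_s: 6.02
ee_pos: [672.1, 137.9, 27.4]
ee_rot: [-179.9, 1.0, 162.9]
force: [-0.6, -1.1, 0.6]
gripper_width: 16.9
```

```bash
python3 -c "
from h import *
go(669.5,137.5,25,162.5)"
```

```text
t 6.03 pos [672.1 137.9  27.4] rot [-179.93    1.01  162.86] w 16.9 F [-0.6 -1.1  0.6]
units dx,dy,dz [ 0.12 -0.06  0.12] yaw units 0.04
```

drive_tool([
  {"claw": 1, "dx": 0, "dy": 0, "dz": 0, "yaw": 0},
  {"claw": 1, "dx": 0, "dy": 0, "dz": 0, "yaw": 0},
  {"claw": 1, "dx": 0, "dy": 0, "dz": -0.4, "yaw": 0},
  {"claw": 1, "dx": 0, "dy": 0, "dz": -0.7, "yaw": 0},
  {"claw": 1, "dx": 0, "dy": 0, "dz": -1, "yaw": 0},
], grip_force=35)

```text
time_s: 6.65
ee_pos: [669.2, 137.9, 68.5]
ee_rot: [-179.8, 0.7, 162.9]
force: [0.4, 0.1, -2.7]
gripper_width: 15.9
```

```bash
python3 -c "
from h import *
go(452,25,140,163)
f=grab_frame('wrist');cv2.imwrite('pics/w3.png',f['color'][150:420])"
```

```text
t 6.65 pos [669.2 137.9  68.5] rot [-179.77    0.65  162.86] w 15.9 F [ 0.4  0.1 -2.7]
units dx,dy,dz [ 8.67 -8.61 -3.64] yaw units -0.02
```

View pics/w3.png

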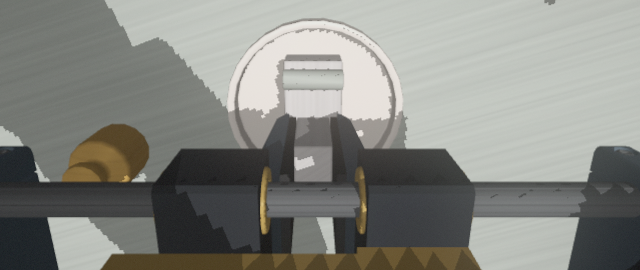

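drive_tool([
  {"claw": 1, "dx": 0.4, "dy": -0.4, "dz": -1, "yaw": 0},
  {"claw": 1, "dx": 0.9, "dy": -0.9, "dz": -1, "yaw": 0},
  {"claw": 1, "dx": 0.95, "dy": -0.95, "dz": -0.5, "yaw": 0},
  {"claw": 1, "dx": 0.95, "dy": -0.95, "dz": 0, "yaw": 0},
  {"claw": 1, "dx": 0.95, "dy": -0.95, "dz": 0, "yaw": 0},
])

```text
time_s: 7.32
ee_pos: [562.7, 81.9, 127.4]
ee_rot: [180.0, 1.2, 162.9]
force: [0.6, -0.6, -2.5]
gripper_width: 15.8
```

drive_tool([
  {"claw": 1, "dx": 0.95, "dy": -0.95, "dz": 0, "yaw": 0},
  {"claw": 1, "dx": 0.95, "dy": -0.95, "dz": 0, "yaw": 0},
  {"claw": 1, "dx": 0.95, "dy": -0.95, "dz": 0.3, "yaw": 0},
  {"claw": 1, "dx": 0.9, "dy": -0.9, "dz": 0.5, "yaw": 0},
  {"claw": 1, "dx": 0.3, "dy": -0.3, "dz": 0.5, "yaw": 0},
])

```text
time_s: 7.95
ee_pos: [454.7, 25.0, 104.7]
ee_rot: [179.9, 1.5, 162.9]
force: [0.5, -0.2, -3.2]
gripper_width: 15.9
```

```bash
python3 -c "
from h import *
go(452,25,28,163)
f=grab_frame('wrist');cv2.imwrite('pics/w4.png',f['color'][:420])
f=grab_frame('side');cv2.imwrite('pics/s4.png',f['color'])"
```

```text
t 7.95 pos [454.7  25.  104.7] rot [179.92   1.47 162.87] w 15.9 F [ 0.5 -0.2 -3.2]
units dx,dy,dz [ 0.23 -0.05  3.83] yaw units -0.02
```

View pics/w4.png

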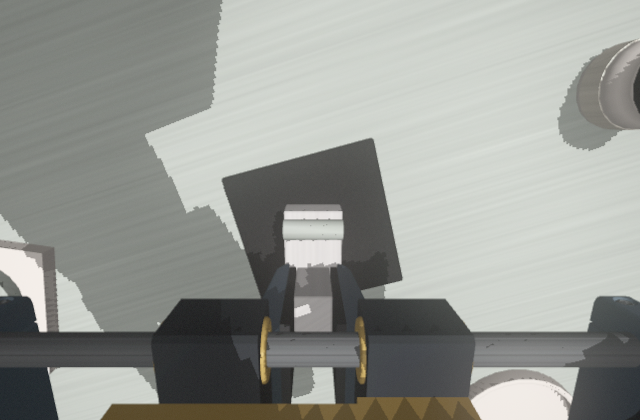

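View pics/s4.png

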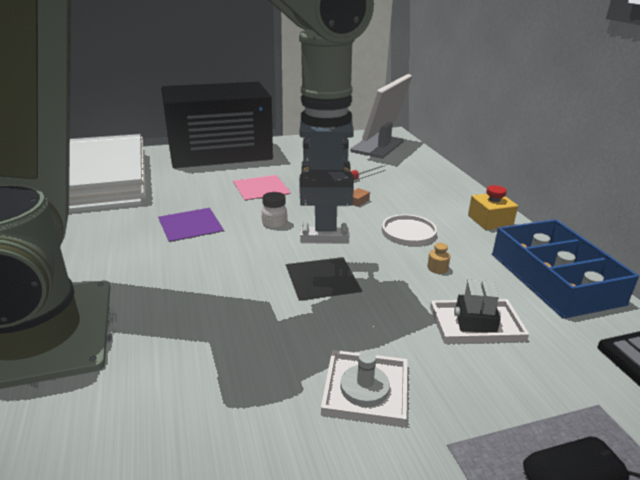

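drive_tool([
  {"claw": 1, "dx": 0.1, "dy": 0, "dz": 1, "yaw": 0},
  {"claw": 1, "dx": 0, "dy": 0, "dz": 1, "yaw": 0},
  {"claw": 1, "dx": 0, "dy": 0, "dz": 0.8, "yaw": 0},
  {"claw": 1, "dx": 0, "dy": 0, "dz": 0.4, "yaw": 0},
  {"claw": 1, "dx": 0, "dy": 0, "dz": 0.2, "yaw": 0},
])

```text
time_s: 8.68
ee_pos: [463.5, 27.2, 37.1]
ee_rot: [179.7, 2.0, 162.9]
force: [-0.4, 0.2, -3.6]
gripper_width: 15.9
```

```bash
python3 -c "
from h import *
go(452,25,28,163)"
```

```text
t 8.68 pos [463.5  27.2  37.1] rot [179.66   2.04 162.91] w 15.9 F [-0.4  0.2 -3.6]
units dx,dy,dz [ 0.53 -0.28  0.44] yaw units -0.01
```

drive_tool([
  {"claw": 1, "dx": 0.3, "dy": -0.1, "dz": 0.2, "yaw": 0},
  {"claw": 1, "dx": 0.2, "dy": 0, "dz": 0.15, "yaw": 0},
  {"claw": 1, "dx": 0, "dy": 0, "dz": 0.1, "yaw": 0},
  {"claw": 1, "dx": 0, "dy": 0, "dz": 0.1, "yaw": 0},
])

```text
time_s: 9.18
ee_pos: [454.7, 28.3, 27.2]
ee_rot: [179.6, 2.2, 162.9]
force: [-5.0, -0.9, 24.3]
gripper_width: 16.0
```

```bash
python3 -c "
from h import *
go(452,25,28,163)"
```

```text
t 9.18 pos [454.7  28.3  27.2] rot [179.62   2.24 162.94] w 16.0 F [-5.  -0.9 24.3]
units dx,dy,dz [ 0.08 -0.2  -0.04] yaw units -0.01
```

Contact (24 N). Opening partway to let go of it.

drive_tool([
  {"claw": 1, "dx": 0, "dy": 0, "dz": -0.05, "yaw": 0},
  {"claw": 0.3, "dx": 0, "dy": 0, "dz": 0, "yaw": 0},
  {"claw": -0.1, "dx": 0, "dy": 0, "dz": 0, "yaw": 0},
  {"claw": -0.1, "dx": 0, "dy": 0, "dz": 0, "yaw": 0},
  {"claw": -0.1, "dx": 0, "dy": 0, "dz": -0.3, "yaw": 0},
])

```text
time_s: 9.8
ee_pos: [456.0, 28.4, 35.4]
ee_rot: [179.5, 2.4, 162.9]
force: [0.4, -0.7, 0.2]
gripper_width: 49.7
```

drive_tool([
  {"claw": -0.1, "dx": 0, "dy": 0, "dz": -1, "yaw": 0},
  {"claw": -0.1, "dx": 0, "dy": 0, "dz": -1, "yaw": 0},
  {"claw": -0.1, "dx": 0, "dy": 0, "dz": -1, "yaw": 0},
  {"claw": -0.1, "dx": 0, "dy": 0, "dz": -1, "yaw": 0},
  {"claw": -0.1, "dx": 0, "dy": 0, "dz": -0.5, "yaw": 0},
])

```text
time_s: 10.42
ee_pos: [451.8, 28.8, 129.1]
ee_rot: [179.5, 2.4, 162.9]
force: [0.3, -0.0, -0.2]
gripper_width: 50.0
```

```bash
python3 -c "
from h import *
go(428,-234,140,163)
f=grab_frame('wrist');cv2.imwrite('pics/w5.png',f['color'][:420])
f=grab_frame('side');cv2.imwrite('pics/s5.png',f['color'])"
```

```text
t 10.43 pos [451.8  28.8 129.1] rot [179.55   2.43 162.93] w 50.0 F [ 0.3 -0.  -0.2]
units dx,dy,dz [ -2.74 -12.91  -0.53] yaw units -0.01
```

View pics/w5.png

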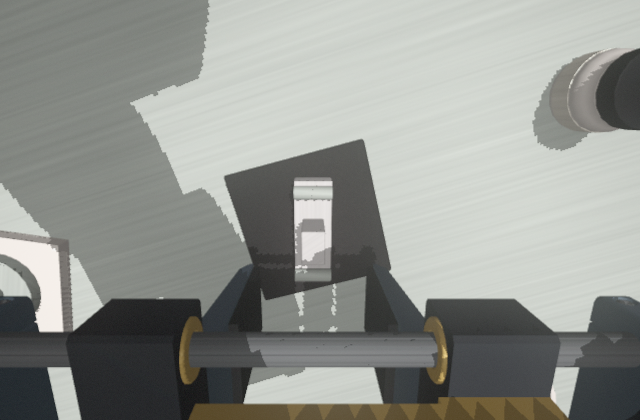

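View pics/s5.png

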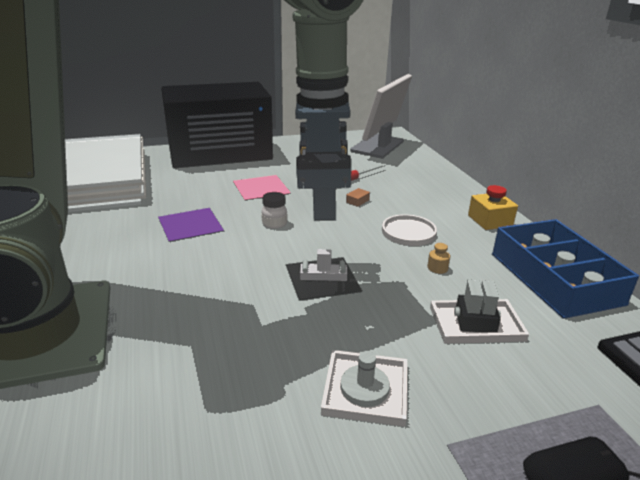

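drive_tool([
  {"claw": -0.1, "dx": -0.1, "dy": -0.6, "dz": -0.1, "yaw": 0},
  {"claw": -0.1, "dx": -0.2, "dy": -1, "dz": -0.1, "yaw": 0},
  {"claw": -0.1, "dx": -0.2, "dy": -1, "dz": -0.1, "yaw": 0},
  {"claw": -0.1, "dx": -0.2, "dy": -1, "dz": 0, "yaw": 0},
  {"claw": -0.1, "dx": -0.2, "dy": -1, "dz": 0, "yaw": 0},
])

```text
time_s: 11.15
ee_pos: [438.7, -68.5, 131.6]
ee_rot: [179.7, 2.0, 163.1]
force: [0.4, 0.4, 0.7]
gripper_width: 50.1
```

drive_tool([
  {"claw": -0.1, "dx": -0.2, "dy": -1, "dz": 0, "yaw": 0},
  {"claw": -0.1, "dx": -0.2, "dy": -1, "dz": 0, "yaw": 0},
  {"claw": -0.1, "dx": -0.2, "dy": -1, "dz": 0, "yaw": 0},
  {"claw": -0.1, "dx": -0.2, "dy": -1, "dz": 0, "yaw": 0},
  {"claw": -0.1, "dx": -0.2, "dy": -1, "dz": 0, "yaw": 0},
])

```text
time_s: 11.78
ee_pos: [423.8, -175.9, 127.6]
ee_rot: [179.7, 1.5, 163.0]
force: [0.6, -0.6, 0.5]
gripper_width: 50.1
```

```bash
python3 -c "
from h import *
go(428,-234,140,163)"
```

```text
t 11.78 pos [ 423.8 -175.9  127.6] rot [179.75   1.46 163.  ] w 50.1 F [ 0.6 -0.6  0.5]
units dx,dy,dz [-1.07 -2.71 -0.6 ] yaw units 0.0
```

drive_tool([
  {"claw": -0.1, "dx": -0.3, "dy": -1, "dz": 0, "yaw": 0},
  {"claw": -0.1, "dx": -0.4, "dy": -0.9, "dz": 0, "yaw": 0},
  {"claw": -0.1, "dx": -0.3, "dy": -0.3, "dz": 0, "yaw": 0},
  {"claw": -0.1, "dx": 0, "dy": 0, "dz": 0, "yaw": 0},
])

```text
time_s: 12.28
ee_pos: [426.8, -227.5, 124.8]
ee_rot: [179.7, 1.1, 162.8]
force: [-0.6, -0.6, 1.6]
gripper_width: 50.1
```

```bash
python3 -c "
from h import *
f=grab_frame('wrist');cv2.imwrite('pics/w6.png',f['color'][:420])
crop(f,230,160,390,310,5,'pics/w6z.png')
print(proj(f,(428,-234,59)))
go(428,-234,140,163)"
```

```text
[302.10473927 257.5526341 ]
t 12.32 pos [ 426.5 -227.1  124.8] rot [179.69   1.04 162.81] w 50.2 F [-0.2  0.5  0.5]
units dx,dy,dz [-0.19 -0.31 -0.76] yaw units -0.02
```

View pics/w6.png

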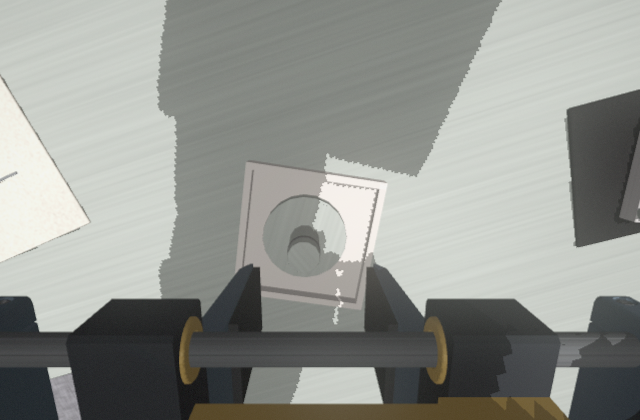

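View pics/w6z.png

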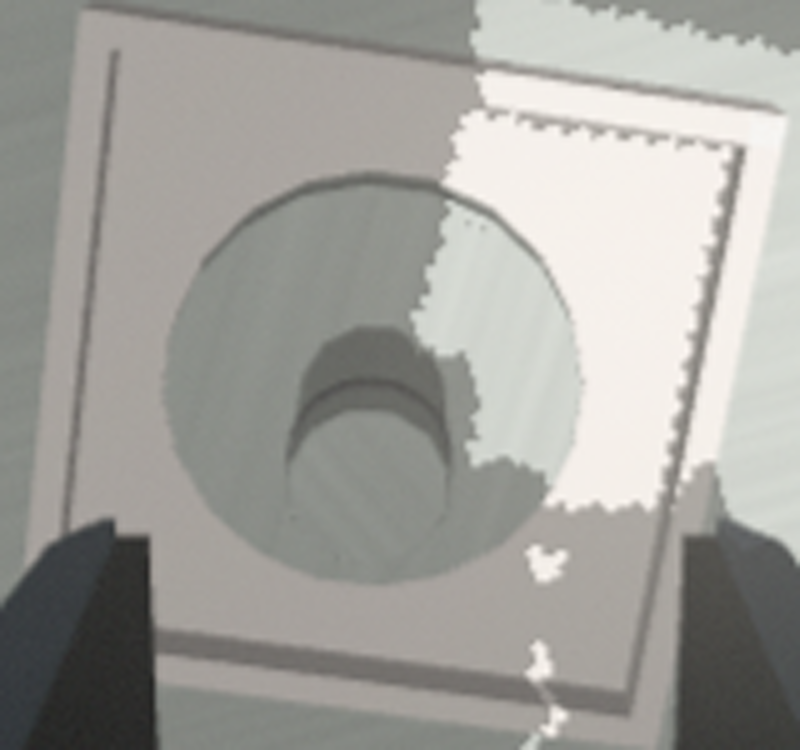

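drive_tool([
  {"claw": -0.1, "dx": -0.15, "dy": -0.3, "dz": 0.5, "yaw": 0},
  {"claw": -0.1, "dx": 0.1, "dy": 0, "dz": 0.9, "yaw": 0},
  {"claw": -0.1, "dx": 0.1, "dy": 0, "dz": 0.9, "yaw": 0},
  {"claw": -0.1, "dx": 0.1, "dy": 0, "dz": 0.6, "yaw": 0},
])

```text
time_s: 12.82
ee_pos: [423.1, -231.1, 64.2]
ee_rot: [179.7, 1.1, 163.0]
force: [0.8, 0.3, 0.3]
gripper_width: 50.1
```

```bash
python3 -c "
from h import *
go(428.5,-233.5,28)"
```

```text
t 12.82 pos [ 423.1 -231.1   64.2] rot [179.69   1.09 162.98] w 50.1 F [0.8 0.3 0.3]
units dx,dy,dz [-0.26 -0.05  1.81] yaw units -0.0
```

drive_tool([
  {"claw": -0.1, "dx": -0.3, "dy": -0.05, "dz": 0.5, "yaw": 0},
  {"claw": -0.1, "dx": 0, "dy": 0, "dz": 0.7, "yaw": 0},
  {"claw": -0.1, "dx": 0, "dy": 0, "dz": 0.4, "yaw": 0},
  {"claw": -0.1, "dx": 0, "dy": 0, "dz": 0, "yaw": 0},
])

```text
time_s: 13.32
ee_pos: [429.6, -233.6, 29.4]
ee_rot: [179.7, 1.0, 163.0]
force: [0.8, 0.5, -0.2]
gripper_width: 50.1
```

```bash
python3 -c "
from h import *
go(428.5,-233.5,28)"
```

```text
t 13.32 pos [ 429.6 -233.6   29.4] rot [179.68   1.02 163.03] w 50.1 F [ 0.8  0.5 -0.2]
units dx,dy,dz [ 0.05 -0.01  0.07] yaw units -0.0
```

drive_tool([
  {"claw": 1, "dx": 0, "dy": 0, "dz": 0, "yaw": 0},
  {"claw": 1, "dx": 0, "dy": 0, "dz": 0, "yaw": 0},
  {"claw": 1, "dx": 0, "dy": 0, "dz": 0, "yaw": 0},
  {"claw": 1, "dx": 0, "dy": 0, "dz": 0, "yaw": 0},
  {"claw": 1, "dx": 0, "dy": 0, "dz": 0, "yaw": 0},
], grip_force=40)

```text
time_s: 13.95
ee_pos: [430.2, -234.1, 30.4]
ee_rot: [179.7, 1.2, 163.0]
force: [1.0, -0.6, -2.5]
gripper_width: 21.1
```

drive_tool([
  {"claw": 1, "dx": 0, "dy": 0, "dz": -0.1, "yaw": 0},
  {"claw": 1, "dx": 0, "dy": 0, "dz": -0.4, "yaw": 0},
  {"claw": 1, "dx": 0, "dy": 0, "dz": -0.8, "yaw": 0},
  {"claw": 1, "dx": 0, "dy": 0, "dz": -1, "yaw": 0},
  {"claw": 1, "dx": 0, "dy": 0, "dz": -1, "yaw": 0},
])

```text
time_s: 14.58
ee_pos: [425.8, -232.2, 96.4]
ee_rot: [179.6, 0.6, 163.0]
force: [0.3, 0.2, -4.6]
gripper_width: 21.4
```

```bash
python3 -c "
from h import *
go(666.5,140,140,163)
f=grab_frame('wrist');cv2.imwrite('pics/w7.png',f['color'][:420])"
```

```text
t 14.57 pos [ 425.8 -232.2   96.4] rot [179.58   0.63 163.02] w 21.4 F [ 0.3  0.2 -4.6]
units dx,dy,dz [-6.1  21.33 -1.96] yaw units 0.0
```

View pics/w7.png

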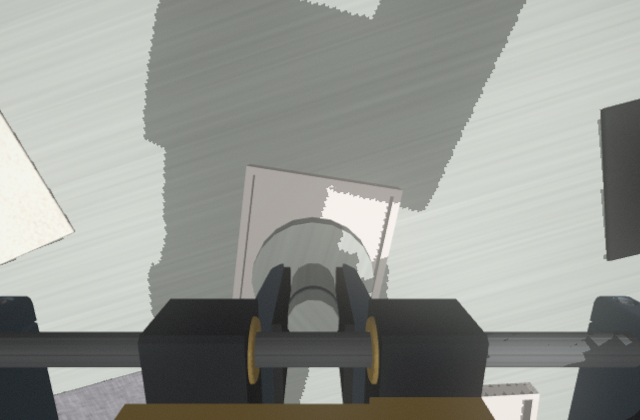

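drive_tool([
  {"claw": 1, "dx": -0.2, "dy": 0.5, "dz": -1, "yaw": 0},
  {"claw": 1, "dx": -0.25, "dy": 1, "dz": -0.8, "yaw": 0},
  {"claw": 1, "dx": -0.28, "dy": 1, "dz": -0.2, "yaw": 0},
  {"claw": 1, "dx": -0.28, "dy": 1, "dz": 0, "yaw": 0},
  {"claw": 1, "dx": -0.28, "dy": 1, "dz": 0, "yaw": 0},
])

```text
time_s: 15.25
ee_pos: [476.9, -152.7, 140.8]
ee_rot: [179.6, 0.8, 162.8]
force: [-0.9, 0.1, -5.3]
gripper_width: 21.4
```

drive_tool([
  {"claw": 1, "dx": -0.28, "dy": 1, "dz": 0, "yaw": 0},
  {"claw": 1, "dx": -0.28, "dy": 1, "dz": 0, "yaw": 0},
  {"claw": 1, "dx": -0.28, "dy": 1, "dz": 0, "yaw": 0},
  {"claw": 1, "dx": -0.28, "dy": 1, "dz": 0, "yaw": 0},
  {"claw": 1, "dx": -0.28, "dy": 1, "dz": 0, "yaw": 0},
])

```text
time_s: 15.88
ee_pos: [532.3, -61.7, 139.5]
ee_rot: [179.7, 0.5, 162.8]
force: [0.1, -0.0, -4.5]
gripper_width: 21.2
```

drive_tool([
  {"claw": 1, "dx": -0.28, "dy": 1, "dz": 0, "yaw": 0},
  {"claw": 1, "dx": -0.28, "dy": 1, "dz": 0, "yaw": 0},
  {"claw": 1, "dx": -0.28, "dy": 1, "dz": 0, "yaw": 0},
  {"claw": 1, "dx": -0.28, "dy": 1, "dz": 0, "yaw": 0},
  {"claw": 1, "dx": -0.28, "dy": 1, "dz": 0, "yaw": 0},
])

```text
time_s: 16.5
ee_pos: [591.0, 30.8, 139.2]
ee_rot: [179.7, 0.4, 162.8]
force: [-1.3, -0.5, -4.4]
gripper_width: 21.4
```

```bash
python3 -c "
from h import *
go(666.5,140,140,163)"
```

```text
t 16.5 pos [591.   30.8 139.2] rot [179.7    0.44 162.84] w 21.4 F [-1.3 -0.5 -4.4]
units dx,dy,dz [-2.    6.33  0.01] yaw units -0.02
```

drive_tool([
  {"claw": 1, "dx": -0.3, "dy": 1, "dz": 0, "yaw": 0},
  {"claw": 1, "dx": -0.3, "dy": 1, "dz": 0, "yaw": 0},
  {"claw": 1, "dx": -0.3, "dy": 1, "dz": 0, "yaw": 0},
  {"claw": 1, "dx": -0.3, "dy": 1, "dz": 0, "yaw": 0},
  {"claw": 1, "dx": -0.3, "dy": 1, "dz": 0, "yaw": 0},
])

```text
time_s: 17.12
ee_pos: [653.3, 123.9, 139.6]
ee_rot: [179.7, 0.4, 162.8]
force: [-0.1, 0.5, -5.0]
gripper_width: 21.3
```

drive_tool([
  {"claw": 1, "dx": -0.2, "dy": 0.6, "dz": 0.4, "yaw": 0},
  {"claw": 1, "dx": 0, "dy": 0.1, "dz": 0.4, "yaw": 0},
  {"claw": 1, "dx": 0, "dy": 0, "dz": 0, "yaw": 0},
])

```text
time_s: 17.5
ee_pos: [661.9, 138.0, 121.1]
ee_rot: [179.8, 0.3, 162.9]
force: [-0.7, 0.2, -5.1]
gripper_width: 21.4
```

```bash
python3 -c "
from h import *
f=grab_frame('wrist');cv2.imwrite('pics/w8.png',f['color'][:420])
go(666.5,140,32,163)"
```

```text
t 17.55 pos [662.1 138.  121.7] rot [179.78   0.37 162.93] w 21.2 F [ 0.  -1.1 -4.9]
units dx,dy,dz [-0.15  0.14  4.49] yaw units -0.01
```

View pics/w8.png

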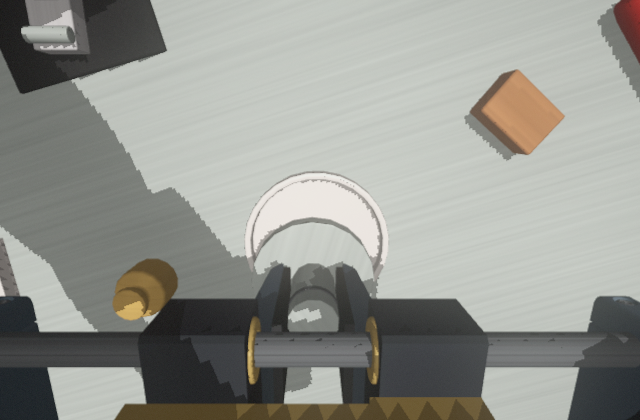

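```bash
python3 -c "
from h import *
f=grab_frame('wrist')
hsv=cv2.cvtColor(f['color'],cv2.COLOR_BGR2HSV)
for u,v in ((317,242),): print(plane(f,u,v,14))
# rim outer points: fit circle
E=[(245,238),(389,238),(317,172),(264,193),(370,193)]
P=planes(f,E,14)
A=np.c_[2*P,np.ones(len(P))]; c=np.linalg.lstsq(A,(P**2).sum(1),rcond=None)[0]; print(P,c[:2],np.sqrt(c[2]+c[:2]@c[:2]))
"
```

```text
[667.56345361 140.83217003]
[[648.53230793  89.85806369]
 [680.58691989 193.72428907]
 [617.31414735 156.10336622]
 [620.46238839 114.75197735]
 [643.23256086 188.66784181]] [669.20302597 140.30580885] 54.66150113736864
```

drive_tool([
  {"claw": 1, "dx": -0.2, "dy": 0.15, "dz": 0.8, "yaw": 0},
  {"claw": 1, "dx": 0, "dy": 0, "dz": 1, "yaw": 0},
  {"claw": 1, "dx": 0, "dy": 0, "dz": 0.9, "yaw": 0},
  {"claw": 1, "dx": 0, "dy": 0, "dz": 0.3, "yaw": 0},
  {"claw": 1, "dx": 0, "dy": 0, "dz": 0, "yaw": 0},
])

```text
time_s: 18.23
ee_pos: [668.2, 137.8, 59.1]
ee_rot: [179.8, 0.5, 162.8]
force: [-0.2, 0.1, -4.2]
gripper_width: 20.8
```

```bash
python3 -c "
from h import *
go(668.5,139.5,31,163)"
```

```text
t 18.23 pos [668.2 137.8  59.1] rot [179.76   0.47 162.77] w 20.8 F [-0.2  0.1 -4.2]
units dx,dy,dz [0.03 0.08 1.41] yaw units -0.03
```

drive_tool([
  {"claw": 1, "dx": 0.05, "dy": 0.1, "dz": 0.6, "yaw": 0},
  {"claw": 1, "dx": 0.05, "dy": 0, "dz": 0.4, "yaw": 0},
  {"claw": 1, "dx": 0, "dy": 0, "dz": 0.2, "yaw": 0},
  {"claw": 1, "dx": 0, "dy": 0, "dz": 0.1, "yaw": 0},
])

```text
time_s: 18.73
ee_pos: [668.1, 140.7, 32.8]
ee_rot: [179.7, 0.6, 162.8]
force: [0.5, -0.6, -4.9]
gripper_width: 21.1
```

```bash
python3 -c "
from h import *
go(668.5,139.5,30,163)"
```

```text
t 18.73 pos [668.1 140.7  32.8] rot [179.68   0.62 162.76] w 21.1 F [ 0.5 -0.6 -4.9]
units dx,dy,dz [-0.03 -0.05  0.14] yaw units -0.03
```

drive_tool([
  {"claw": 1, "dx": 0, "dy": 0, "dz": 0.1, "yaw": 0},
  {"claw": 1, "dx": 0, "dy": 0, "dz": 0.1, "yaw": 0},
  {"claw": 1, "dx": 0, "dy": 0, "dz": 0.1, "yaw": 0},
])

```text
time_s: 19.1
ee_pos: [668.2, 140.9, 30.4]
ee_rot: [179.6, 0.7, 162.8]
force: [-3.9, -1.0, 6.5]
gripper_width: 21.3
```

```bash
python3 -c "
from h import *
go(668.5,139.5,30,163)"
```

```text
t 19.1 pos [668.2 140.9  30.4] rot [179.64   0.67 162.77] w 21.3 F [-3.9 -1.   6.5]
units dx,dy,dz [-0.03 -0.06  0.02] yaw units -0.03
```

drive_tool([
  {"claw": 1, "dx": 0, "dy": 0, "dz": 0.05, "yaw": 0},
  {"claw": 0.3, "dx": 0, "dy": 0, "dz": 0, "yaw": 0},
  {"claw": -0.2, "dx": 0, "dy": 0, "dz": 0, "yaw": 0},
  {"claw": -0.2, "dx": 0, "dy": 0, "dz": 0, "yaw": 0},
  {"claw": -0.2, "dx": 0, "dy": 0, "dz": -0.3, "yaw": 0},
])

```text
time_s: 19.73
ee_pos: [670.4, 141.2, 37.6]
ee_rot: [179.5, 1.0, 162.8]
force: [-1.3, 0.1, 0.6]
gripper_width: 54.4
```

drive_tool([
  {"claw": -0.2, "dx": 0, "dy": 0, "dz": -1, "yaw": 0},
  {"claw": -0.2, "dx": 0, "dy": 0, "dz": -1, "yaw": 0},
  {"claw": -0.2, "dx": 0, "dy": 0, "dz": -1, "yaw": 0},
  {"claw": -0.2, "dx": 0, "dy": 0, "dz": -1, "yaw": 0},
  {"claw": -0.2, "dx": 0, "dy": 0, "dz": -0.6, "yaw": 0},
])

```text
time_s: 20.35
ee_pos: [669.0, 140.9, 133.3]
ee_rot: [179.5, 1.0, 162.8]
force: [0.2, 0.4, 0.0]
gripper_width: 54.5
```

```bash
python3 -c "
from h import *
f=grab_frame('wrist');cv2.imwrite('pics/w9.png',f['color'][:420])
go(645,-152,140,159)"
```

```text
t 20.4 pos [669.7 141.1 134.9] rot [179.4    1.13 162.76] w 54.6 F [0.5 0.8 0.7]
units dx,dy,dz [ -3.17 -14.36  -0.35] yaw units 0.44
```

View pics/w9.png

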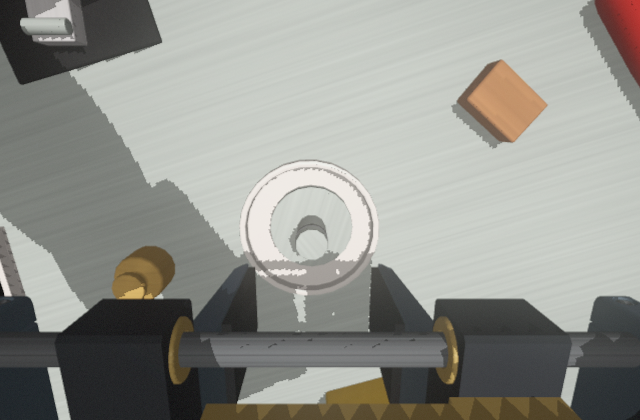

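drive_tool([
  {"claw": -0.4, "dx": -0.1, "dy": -0.6, "dz": -0.1, "yaw": 0.1},
  {"claw": -0.4, "dx": -0.2, "dy": -1, "dz": -0.1, "yaw": 0.1},
  {"claw": -0.4, "dx": -0.2, "dy": -1, "dz": -0.1, "yaw": 0.1},
  {"claw": -0.4, "dx": -0.2, "dy": -1, "dz": 0, "yaw": 0.1},
  {"claw": -0.4, "dx": -0.2, "dy": -1, "dz": 0, "yaw": 0},
])

```text
time_s: 21.02
ee_pos: [654.0, 41.5, 138.2]
ee_rot: [179.5, 0.9, 159.1]
force: [-0.2, -0.1, -0.4]
gripper_width: 63.9
```

drive_tool([
  {"claw": -0.4, "dx": -0.25, "dy": -1, "dz": 0, "yaw": 0},
  {"claw": -0.4, "dx": -0.25, "dy": -1, "dz": 0, "yaw": 0},
  {"claw": -0.4, "dx": -0.25, "dy": -1, "dz": 0, "yaw": 0},
  {"claw": -0.4, "dx": -0.25, "dy": -1, "dz": 0, "yaw": 0},
  {"claw": -0.4, "dx": -0.25, "dy": -1, "dz": 0, "yaw": 0},
])

```text
time_s: 21.65
ee_pos: [640.5, -68.9, 137.5]
ee_rot: [179.5, 0.9, 159.0]
force: [1.0, 0.4, -1.2]
gripper_width: 64.2
```

```bash
python3 -c "
from h import *
go(645,-152,140,159)"
```

```text
t 21.65 pos [640.5 -68.9 137.5] rot [179.51   0.89 159.05] w 64.2 F [ 1.   0.4 -1.2]
units dx,dy,dz [-1.7  -3.8  -0.13] yaw units 0.01
```

drive_tool([
  {"claw": -0.6, "dx": -0.4, "dy": -1, "dz": 0, "yaw": 0},
  {"claw": -0.6, "dx": -0.4, "dy": -1, "dz": 0, "yaw": 0},
  {"claw": -0.6, "dx": -0.3, "dy": -0.8, "dz": 0, "yaw": 0},
  {"claw": -0.6, "dx": -0.1, "dy": -0.4, "dz": 0, "yaw": 0},
  {"claw": -0.6, "dx": 0, "dy": 0, "dz": 0, "yaw": 0},
])

```text
time_s: 22.28
ee_pos: [640.0, -143.7, 137.2]
ee_rot: [179.5, 0.9, 158.9]
force: [-1.0, -0.1, 0.6]
gripper_width: 73.0
```

```bash
python3 -c "
from h import *
f=grab_frame('wrist');cv2.imwrite('pics/w10.png',f['color'][:420])
crop(f,230,160,390,310,5,'pics/w10z.png')
print(proj(f,(645,-152,68)))
go(645,-152,140,159)"
```

```text
[301.75728171 262.62687731]
t 22.32 pos [ 640.  -143.3  137.2] rot [179.48   0.9  158.95] w 73.1 F [ 0.7 -0.  -0.4]
units dx,dy,dz [-0.39 -0.32 -0.14] yaw units -0.01
```

View pics/w10.png

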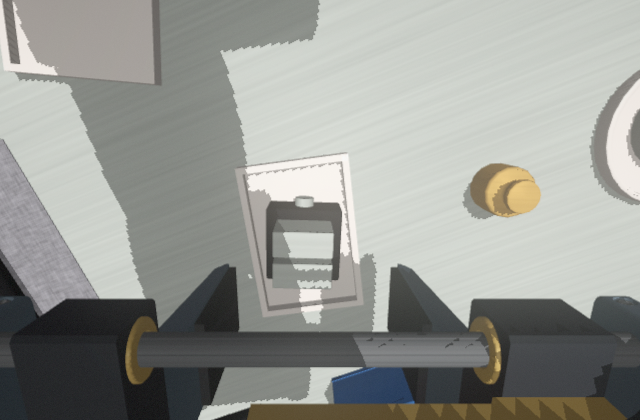

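View pics/w10z.png

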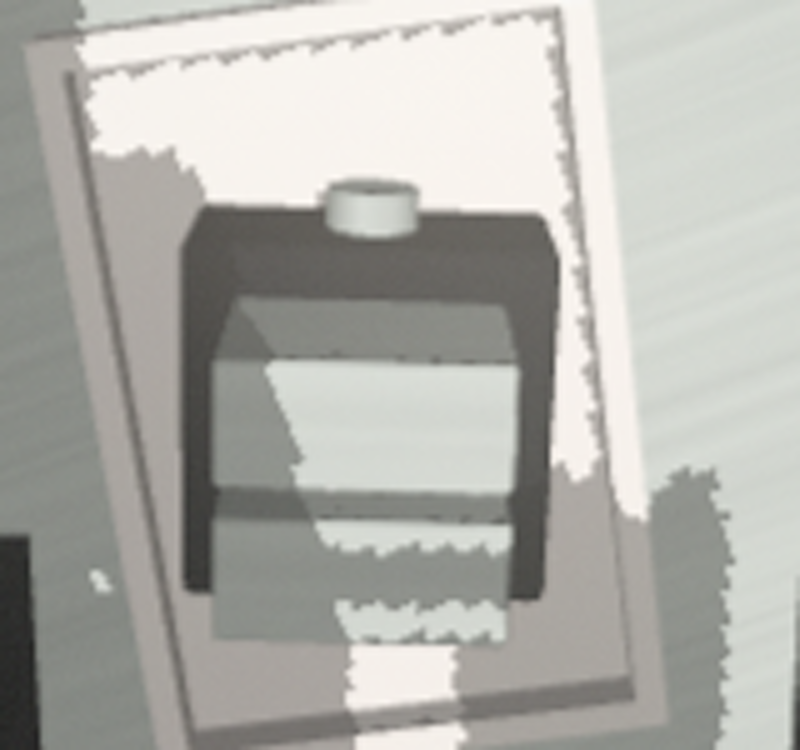

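```bash
python3 -c "
from h import *
np.set_printoptions(precision=1,suppress=True)
f=grab_frame('wrist')
P=planes(f,[(230+a/5,160+b/5) for a,b in ((212,358),(520,368),(508,645),(212,637))],68)
ang=lambda d:np.degrees(np.arctan2(d[1],d[0]))
print(P,P.mean(0),[ang(P[1]-P[0]),ang(P[2]-P[3]),ang(P[3]-P[0]),ang(P[2]-P[1])])
T=planes(f,[(236,169),(348,153),(362,303),(265,315)],14)
print(T,T.mean(0),[ang(T[1]-T[0]),ang(T[2]-T[3]),ang(T[3]-T[0]),ang(T[2]-T[1])])
"
```

```text
[[ 618.3 -161.4]
 [ 634.  -124.8]
 [ 670.1 -139.7]
 [ 654.4 -176.6]] [ 644.2 -150.6] [np.float64(66.85979161097356), np.float64(67.02216310411566), np.float64(-22.812444905894857), np.float64(-22.517368627711175)]
[[ 575.4 -178.5]
 [ 594.7  -95.6]
 [ 715.4 -125.9]
 [ 696.  -206.3]] [ 645.4 -151.6] [np.float64(76.88275697057603), np.float64(76.46933037763249), np.float64(-12.971805209496495), np.float64(-14.081853996674388)]
```

drive_tool([
  {"claw": -0.6, "dx": -0.33, "dy": -0.27, "dz": 0.5, "yaw": 0.23},
  {"claw": -0.6, "dx": 0, "dy": 0, "dz": 0.9, "yaw": 0},
  {"claw": -0.6, "dx": 0, "dy": 0, "dz": 0.9, "yaw": 0},
  {"claw": -0.6, "dx": 0, "dy": 0, "dz": 0.5, "yaw": 0},
])

```text
time_s: 22.88
ee_pos: [646.9, -149.1, 78.9]
ee_rot: [179.4, 1.0, 156.9]
force: [0.3, -0.4, -0.4]
gripper_width: 73.1
```

```bash
python3 -c "
from h import *
go(644.4,-151,40,157)"
```

```text
t 22.88 pos [ 646.9 -149.1   78.9] rot [179.42   0.98 156.88] w 73.1 F [ 0.3 -0.4 -0.4]
units dx,dy,dz [ 0.11 -0.16  1.94] yaw units -0.01
```

drive_tool([
  {"claw": -0.6, "dx": 0.1, "dy": -0.14, "dz": 0.7, "yaw": 0},
  {"claw": -0.6, "dx": 0, "dy": 0, "dz": 0.7, "yaw": 0},
  {"claw": -0.6, "dx": 0, "dy": 0, "dz": 0.35, "yaw": 0},
  {"claw": -0.6, "dx": 0, "dy": 0, "dz": 0, "yaw": 0},
])

```text
time_s: 23.38
ee_pos: [644.3, -150.6, 40.5]
ee_rot: [179.4, 0.9, 156.9]
force: [-0.2, 0.1, 1.0]
gripper_width: 73.3
```

```bash
python3 -c "
from h import *
go(644.4,-151,40,157)
f=grab_frame('wrist');cv2.imwrite('pics/w11.png',f['color'][100:420])"
```

```text
t 23.38 pos [ 644.3 -150.6   40.5] rot [179.43   0.89 156.86] w 73.3 F [-0.2  0.1  1. ]
units dx,dy,dz [-0.01 -0.02  0.03] yaw units -0.02
```

View pics/w11.png

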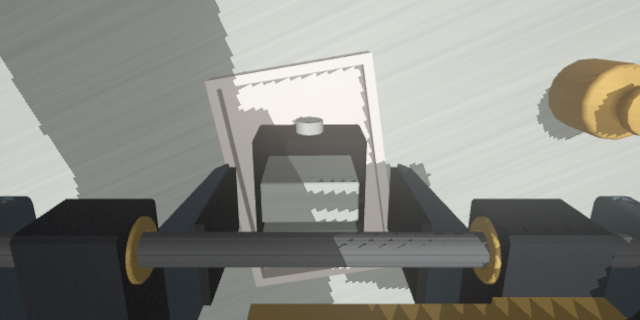

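Jaws are centred between the fingers (columns 262–358), so I can close.

drive_tool([
  {"claw": 1, "dx": 0, "dy": 0, "dz": 0.05, "yaw": 0},
  {"claw": 1, "dx": 0, "dy": 0, "dz": 0, "yaw": 0},
  {"claw": 1, "dx": 0, "dy": 0, "dz": 0, "yaw": 0},
  {"claw": 1, "dx": 0, "dy": 0, "dz": 0, "yaw": 0},
  {"claw": 1, "dx": 0, "dy": 0, "dz": 0, "yaw": 0},
], grip_force=45)

```text
time_s: 24.05
ee_pos: [645.4, -151.3, 41.5]
ee_rot: [179.4, 1.1, 156.9]
force: [0.2, -0.0, -1.1]
gripper_width: 39.5
```

drive_tool([
  {"claw": 1, "dx": 0, "dy": 0, "dz": -0.1, "yaw": 0},
  {"claw": 1, "dx": 0, "dy": 0, "dz": -0.4, "yaw": 0},
  {"claw": 1, "dx": 0, "dy": 0, "dz": -0.8, "yaw": 0},
  {"claw": 1, "dx": 0, "dy": 0, "dz": -1, "yaw": 0},
  {"claw": 1, "dx": 0, "dy": 0, "dz": -1, "yaw": 0},
])

```text
time_s: 24.68
ee_pos: [640.9, -150.1, 106.7]
ee_rot: [179.5, 0.5, 156.9]
force: [0.4, 0.0, -4.9]
gripper_width: 39.7
```

```bash
python3 -c "
from h import *
go(430,-235,150,154)"
```

```text
t 24.68 pos [ 640.9 -150.1  106.7] rot [179.48   0.51 156.86] w 39.7 F [ 0.4  0.  -4.9]
units dx,dy,dz [ 8.01 -8.03 -2.31] yaw units 0.33
```

drive_tool([
  {"claw": 1, "dx": 0.4, "dy": -0.4, "dz": -1, "yaw": 0.1},
  {"claw": 1, "dx": 0.9, "dy": -0.9, "dz": -0.7, "yaw": 0.1},
  {"claw": 1, "dx": 0.95, "dy": -0.95, "dz": -0.3, "yaw": 0.1},
  {"claw": 1, "dx": 0.95, "dy": -0.95, "dz": 0, "yaw": 0},
  {"claw": 1, "dx": 0.95, "dy": -0.95, "dz": 0, "yaw": 0},
])

```text
time_s: 25.3
ee_pos: [526.7, -192.2, 153.3]
ee_rot: [179.5, 0.9, 154.2]
force: [0.9, -0.6, -6.5]
gripper_width: 39.5
```

drive_tool([
  {"claw": 1, "dx": 0.95, "dy": -0.95, "dz": 0, "yaw": 0},
  {"claw": 1, "dx": 0.95, "dy": -0.95, "dz": 0, "yaw": 0},
  {"claw": 1, "dx": 0.8, "dy": -0.8, "dz": 0, "yaw": 0},
  {"claw": 1, "dx": 0.4, "dy": -0.4, "dz": 0, "yaw": 0},
  {"claw": 1, "dx": 0, "dy": 0, "dz": 0, "yaw": 0},
])

```text
time_s: 25.92
ee_pos: [436.7, -222.5, 155.7]
ee_rot: [179.5, 1.1, 153.9]
force: [0.4, -0.4, -4.8]
gripper_width: 39.8
```

```bash
python3 -c "
from h import *
f=grab_frame('wrist');cv2.imwrite('pics/w12.png',f['color'][:420])
go(430,-234.5,42,154)"
```

```text
t 25.98 pos [ 437.3 -222.5  155.8] rot [179.49   1.11 153.95] w 39.7 F [ 0.4  1.  -5.7]
units dx,dy,dz [ 0.18 -0.75  5.68] yaw units -0.01
```

View pics/w12.png

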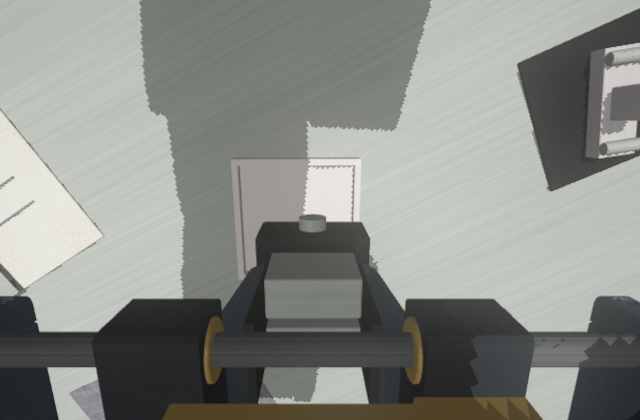

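```bash
python3 -c "
from h import *
f=grab_frame('wrist')
T=planes(f,[(232,159),(361,158)],14);d=T[1]-T[0];L=np.linalg.norm(d);d/=L
n=np.array([d[1],-d[0]]);print(L,np.degrees(np.arctan2(d[1],d[0])),T.mean(0)+52*n)
"
```

```text
102.73157537608546 64.33331863534929 [ 431.4504026  -231.36129823]
```

drive_tool([
  {"claw": 1, "dx": 0.15, "dy": -0.65, "dz": 0.5, "yaw": 0},
  {"claw": 1, "dx": 0, "dy": 0, "dz": 1, "yaw": 0},
  {"claw": 1, "dx": 0, "dy": 0, "dz": 1, "yaw": 0},
  {"claw": 1, "dx": 0, "dy": 0, "dz": 0.8, "yaw": 0},
  {"claw": 1, "dx": 0, "dy": 0, "dz": 0.3, "yaw": 0},
])

```text
time_s: 26.65
ee_pos: [432.0, -235.1, 78.9]
ee_rot: [179.5, 1.1, 154.2]
force: [-0.6, 0.3, -5.6]
gripper_width: 39.9
```

```bash
python3 -c "
from h import *
go(430.5,-233,42,154)"
```

```text
t 26.65 pos [ 432.  -235.1   78.9] rot [179.55   1.13 154.16] w 39.9 F [-0.6  0.3 -5.6]
units dx,dy,dz [0.15 0.05 1.85] yaw units 0.02
```

drive_tool([
  {"claw": 1, "dx": 0.15, "dy": 0.05, "dz": 0.7, "yaw": 0},
  {"claw": 1, "dx": 0.05, "dy": 0, "dz": 0.6, "yaw": 0},
  {"claw": 1, "dx": 0, "dy": 0, "dz": 0.3, "yaw": 0},
  {"claw": 1, "dx": 0, "dy": 0, "dz": 0.1, "yaw": 0},
])

```text
time_s: 27.15
ee_pos: [430.8, -233.8, 43.4]
ee_rot: [179.6, 1.2, 154.2]
force: [-0.3, 0.4, -5.7]
gripper_width: 39.7
```

```bash
python3 -c "
from h import *
go(430.5,-233,42,154)"
```

```text
t 27.15 pos [ 430.8 -233.8   43.4] rot [179.58   1.22 154.2 ] w 39.7 F [-0.3  0.4 -5.7]
units dx,dy,dz [0.03 0.03 0.07] yaw units 0.02
```

drive_tool([
  {"claw": 1, "dx": 0, "dy": 0, "dz": 0.1, "yaw": 0},
  {"claw": 1, "dx": 0, "dy": 0, "dz": 0.1, "yaw": 0},
  {"claw": 1, "dx": 0, "dy": 0, "dz": 0.05, "yaw": 0},
])

```text
time_s: 27.52
ee_pos: [431.3, -234.2, 41.5]
ee_rot: [179.6, 1.3, 154.2]
force: [-1.4, 1.5, -0.9]
gripper_width: 39.9
```

```bash
python3 -c "
from h import *
go(430.5,-233,42,154)"
```

```text
t 27.52 pos [ 431.3 -234.2   41.5] rot [179.59   1.3  154.2 ] w 39.9 F [-1.4  1.5 -0.9]
units dx,dy,dz [ 0.06  0.04 -0.03] yaw units 0.02
```

drive_tool([
  {"claw": 1, "dx": 0, "dy": 0, "dz": 0.07, "yaw": 0},
  {"claw": 0, "dx": 0, "dy": 0, "dz": 0, "yaw": 0},
  {"claw": -0.5, "dx": 0, "dy": 0, "dz": 0, "yaw": 0},
  {"claw": -0.5, "dx": 0, "dy": 0, "dz": 0, "yaw": 0},
  {"claw": -0.5, "dx": 0, "dy": 0, "dz": -0.3, "yaw": 0},
])

```text
time_s: 28.15
ee_pos: [433.9, -235.7, 49.1]
ee_rot: [179.6, 1.7, 154.2]
force: [-0.6, -0.0, -0.2]
gripper_width: 68.1
```

drive_tool([
  {"claw": -0.5, "dx": 0, "dy": 0, "dz": -1, "yaw": 0},
  {"claw": -0.5, "dx": 0, "dy": 0, "dz": -1, "yaw": 0},
  {"claw": -0.5, "dx": 0, "dy": 0, "dz": -1, "yaw": 0},
  {"claw": -0.5, "dx": 0, "dy": 0, "dz": -1, "yaw": 0},
  {"claw": -0.4, "dx": 0, "dy": 0, "dz": -0.5, "yaw": 0},
])

```text
time_s: 28.78
ee_pos: [431.3, -235.1, 142.7]
ee_rot: [179.6, 1.8, 154.2]
force: [0.6, 0.1, 0.3]
gripper_width: 64.4
```

```bash
python3 -c "
from h import *
f=grab_frame('wrist');cv2.imwrite('pics/w13.png',f['color'][:420])
go(455,28,140,163)"
```

```text
t 28.82 pos [ 431.8 -235.4  143.6] rot [179.63   1.86 154.2 ] w 63.8 F [ 0.6 -0.3  0.9]
units dx,dy,dz [ 4.69 12.36  0.11] yaw units -1.02
```

View pics/w13.png

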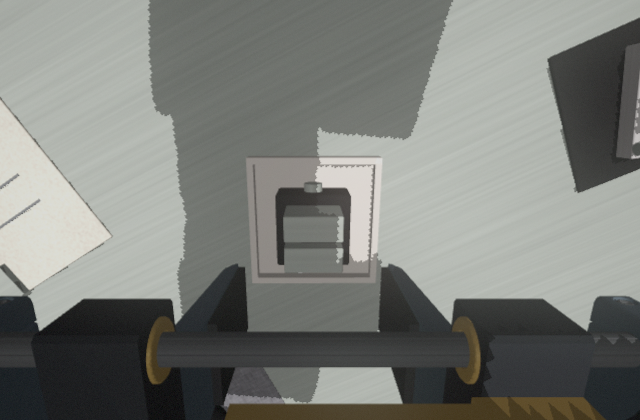

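drive_tool([
  {"claw": -0.4, "dx": 0.2, "dy": 0.5, "dz": 0, "yaw": -0.35},
  {"claw": -0.4, "dx": 0.3, "dy": 1, "dz": 0, "yaw": -0.35},
  {"claw": -0.4, "dx": 0.25, "dy": 1, "dz": 0, "yaw": -0.3},
  {"claw": -0.4, "dx": 0.22, "dy": 1, "dz": 0, "yaw": 0},
  {"claw": -0.4, "dx": 0.22, "dy": 1, "dz": 0, "yaw": 0},
])

```text
time_s: 29.45
ee_pos: [437.4, -137.5, 139.4]
ee_rot: [179.8, 1.5, 163.5]
force: [0.2, 0.7, -0.7]
gripper_width: 64.3
```

drive_tool([
  {"claw": -0.4, "dx": 0.22, "dy": 1, "dz": 0, "yaw": 0},
  {"claw": -0.4, "dx": 0.22, "dy": 1, "dz": 0, "yaw": 0},
  {"claw": -0.4, "dx": 0.22, "dy": 1, "dz": 0, "yaw": 0},
  {"claw": -0.4, "dx": 0.22, "dy": 1, "dz": 0, "yaw": 0},
  {"claw": -0.4, "dx": 0.22, "dy": 1, "dz": 0, "yaw": 0},
])

```text
time_s: 30.08
ee_pos: [440.2, -28.1, 134.6]
ee_rot: [179.8, 0.9, 164.1]
force: [0.1, -0.4, 0.2]
gripper_width: 63.7
```

```bash
python3 -c "
from h import *
go(455,28,140,163)"
```

```text
t 30.07 pos [440.2 -28.1 134.6] rot [179.83   0.86 164.06] w 63.7 F [ 0.1 -0.4  0.2]
units dx,dy,dz [ 0.06  2.9  -0.26] yaw units 0.12
```

drive_tool([
  {"claw": -0.4, "dx": 0, "dy": 1, "dz": -0.1, "yaw": 0.1},
  {"claw": -0.4, "dx": 0, "dy": 1, "dz": -0.1, "yaw": 0},
  {"claw": -0.4, "dx": 0, "dy": 0.5, "dz": 0, "yaw": 0},
  {"claw": -0.4, "dx": 0, "dy": 0, "dz": 0, "yaw": 0},
])

```text
time_s: 30.58
ee_pos: [451.1, 24.2, 135.5]
ee_rot: [179.9, 0.4, 163.7]
force: [0.0, -0.1, 0.7]
gripper_width: 63.7
```

```bash
python3 -c "
from h import *
f=grab_frame('wrist');cv2.imwrite('pics/w14.png',f['color'][:420])
crop(f,230,160,390,310,5,'pics/w14z.png')
print(proj(f,(455,28,54)))
go(455,28,140,163)"
```

```text
[318.35729459 250.40799812]
t 30.62 pos [450.9  23.9 135.5] rot [179.93   0.42 163.66] w 63.9 F [-0.8 -0.5 -0.2]
units dx,dy,dz [-0.14  0.25 -0.22] yaw units 0.08
```

View pics/w14z.png

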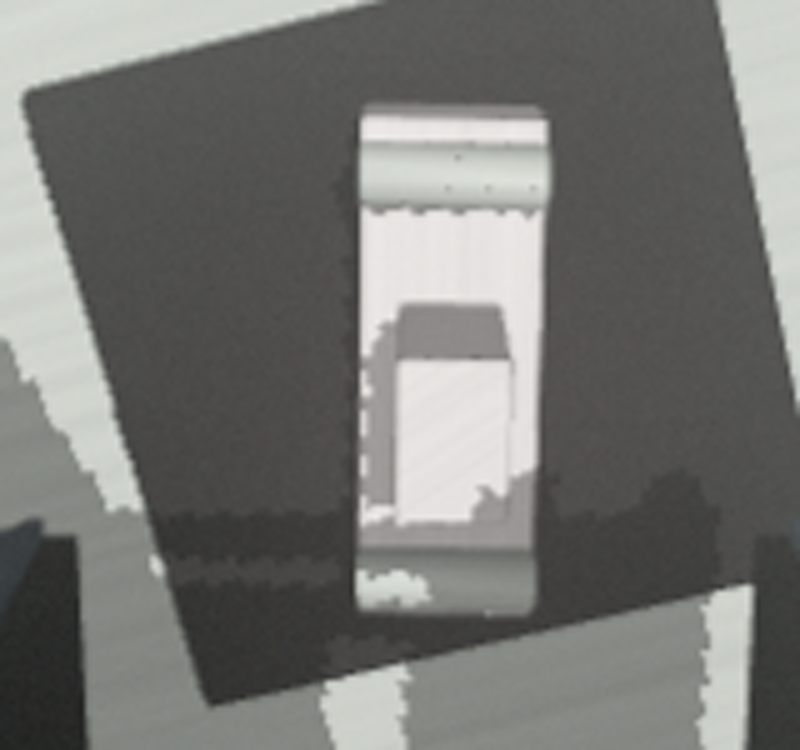

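```bash
python3 -c "
from h import *
f=grab_frame('wrist')
p=plane(f,320.8,248.4,54);print(p)
P=planes(f,[(230+355/5,160+610/5),(230+360/5,160+120/5)],20);print(np.degrees(np.arctan2(*(P[1]-P[0])[::-1])))
go(*p,27,163)"
```

```text
[453.90376978  29.66772266]
162.60981561226896
t 30.68 pos [451.   23.6 135.7] rot [179.93   0.44 163.62] w 64.1 F [-0.3  0.5  0.1]
units dx,dy,dz [-0.01  0.33  5.43] yaw units 0.07
```

drive_tool([
  {"claw": -0.4, "dx": 0, "dy": 0.3, "dz": 0.5, "yaw": 0.07},
  {"claw": -0.4, "dx": 0.05, "dy": 0, "dz": 1, "yaw": 0},
  {"claw": -0.4, "dx": 0.05, "dy": 0, "dz": 1, "yaw": 0},
  {"claw": -0.4, "dx": 0.05, "dy": 0, "dz": 0.8, "yaw": 0},
])

```text
time_s: 31.18
ee_pos: [450.8, 29.2, 67.1]
ee_rot: [179.9, 0.6, 162.8]
force: [0.3, -0.5, -0.8]
gripper_width: 63.9
```

```bash
python3 -c "
from h import *
go(454.2,29.2,27,163)"
```

```text
t 31.18 pos [450.8  29.2  67.1] rot [179.89   0.56 162.75] w 63.9 F [ 0.3 -0.5 -0.8]
units dx,dy,dz [-0.15  0.04  2.01] yaw units -0.03
```

drive_tool([
  {"claw": -0.4, "dx": -0.1, "dy": 0.05, "dz": 0.6, "yaw": 0},
  {"claw": -0.4, "dx": 0, "dy": 0, "dz": 0.7, "yaw": 0},
  {"claw": -0.4, "dx": 0, "dy": 0, "dz": 0.4, "yaw": 0},
  {"claw": -0.4, "dx": 0, "dy": 0, "dz": 0.1, "yaw": 0},
])

```text
time_s: 31.68
ee_pos: [453.0, 29.0, 27.8]
ee_rot: [179.9, 0.4, 162.6]
force: [-0.1, 0.4, -0.1]
gripper_width: 63.4
```

```bash
python3 -c "
from h import *
go(454.2,29.2,27,163)
f=grab_frame('wrist');cv2.imwrite('pics/w15.png',f['color'][100:420])"
```

```text
t 31.68 pos [453.   29.   27.8] rot [179.93   0.42 162.63] w 63.4 F [-0.1  0.4 -0.1]
units dx,dy,dz [-0.06  0.03  0.04] yaw units -0.04
```

View pics/w15.png

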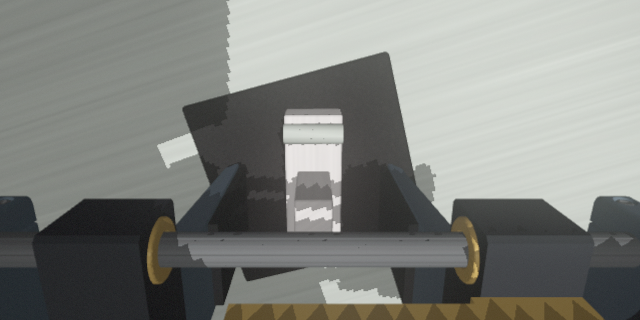

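drive_tool([
  {"claw": 1, "dx": 0, "dy": 0, "dz": 0.05, "yaw": 0},
  {"claw": 1, "dx": 0, "dy": 0, "dz": 0, "yaw": 0},
  {"claw": 1, "dx": 0, "dy": 0, "dz": 0, "yaw": 0},
  {"claw": 1, "dx": 0, "dy": 0, "dz": 0, "yaw": 0},
  {"claw": 1, "dx": 0, "dy": 0, "dz": 0, "yaw": 0},
], grip_force=35)

```text
time_s: 32.35
ee_pos: [454.1, 29.1, 28.1]
ee_rot: [179.9, 0.6, 162.6]
force: [-0.2, 0.5, 0.0]
gripper_width: 16.5
```

drive_tool([
  {"claw": 1, "dx": 0, "dy": 0, "dz": 0, "yaw": 0},
  {"claw": 1, "dx": 0, "dy": 0, "dz": -0.4, "yaw": 0},
  {"claw": 1, "dx": 0, "dy": 0, "dz": -0.8, "yaw": 0},
  {"claw": 1, "dx": 0, "dy": 0, "dz": -1, "yaw": 0},
  {"claw": 1, "dx": 0, "dy": 0, "dz": -1, "yaw": 0},
])

```text
time_s: 32.98
ee_pos: [450.4, 29.1, 92.3]
ee_rot: [-180.0, 0.2, 162.6]
force: [-0.3, 0.7, -3.5]
gripper_width: 15.9
```

```bash
python3 -c "
from h import *
go(645,-153,130,166.5)"
```

```text
t 32.98 pos [450.4  29.1  92.3] rot [-1.7998e+02  1.6000e-01  1.6262e+02] w 15.9 F [-0.3  0.7 -3.5]
units dx,dy,dz [-12.01  -5.78  -1.85] yaw units -0.45
```

drive_tool([
  {"claw": 1, "dx": -0.5, "dy": -0.25, "dz": -1, "yaw": -0.1},
  {"claw": 1, "dx": -0.95, "dy": -0.45, "dz": -0.6, "yaw": -0.1},
  {"claw": 1, "dx": -1, "dy": -0.45, "dz": 0, "yaw": -0.1},
  {"claw": 1, "dx": -1, "dy": -0.45, "dz": 0, "yaw": -0.1},
  {"claw": 1, "dx": -1, "dy": -0.45, "dz": 0, "yaw": 0},
])

```text
time_s: 33.6
ee_pos: [524.6, -34.7, 127.9]
ee_rot: [-180.0, 0.1, 166.3]
force: [0.9, 1.4, -2.8]
gripper_width: 15.4
```

drive_tool([
  {"claw": 1, "dx": -1, "dy": -0.4, "dz": 0, "yaw": 0},
  {"claw": 1, "dx": -1, "dy": -0.4, "dz": 0, "yaw": 0},
  {"claw": 1, "dx": -1, "dy": -0.4, "dz": 0, "yaw": 0},
  {"claw": 1, "dx": -1, "dy": -0.4, "dz": 0, "yaw": 0},
  {"claw": 1, "dx": -1, "dy": -0.4, "dz": 0, "yaw": 0},
])

```text
time_s: 34.22
ee_pos: [612.0, -99.1, 127.0]
ee_rot: [-180.0, -0.3, 166.3]
force: [0.6, -0.2, -3.3]
gripper_width: 15.8
```

```bash
python3 -c "
from h import *
go(645,-153,130,166.5)"
```

```text
t 34.23 pos [612.  -99.1 127. ] rot [-179.98   -0.26  166.26] w 15.8 F [ 0.6 -0.2 -3.3]
units dx,dy,dz [-2.24 -2.23 -0.16] yaw units -0.03
```

drive_tool([
  {"claw": 1, "dx": -0.7, "dy": -0.8, "dz": 0, "yaw": 0},
  {"claw": 1, "dx": -0.6, "dy": -0.6, "dz": 0, "yaw": 0},
  {"claw": 1, "dx": -0.4, "dy": -0.4, "dz": 0, "yaw": 0},
  {"claw": 1, "dx": -0.1, "dy": -0.1, "dz": 0, "yaw": 0},
])

```text
time_s: 34.72
ee_pos: [638.1, -147.7, 125.8]
ee_rot: [-180.0, -0.5, 166.2]
force: [0.9, -0.6, -3.2]
gripper_width: 16.1
```

```bash
python3 -c "
from h import *
f=grab_frame('wrist');cv2.imwrite('pics/w16.png',f['color'][:420])
go(645,-153,29,166.5)"
```

```text
t 34.77 pos [ 638.2 -147.7  125.8] rot [-179.97   -0.44  166.21] w 15.8 F [ 0.3 -0.5 -3.7]
units dx,dy,dz [-0.43 -0.17  4.84] yaw units -0.03
```

View pics/w16.png

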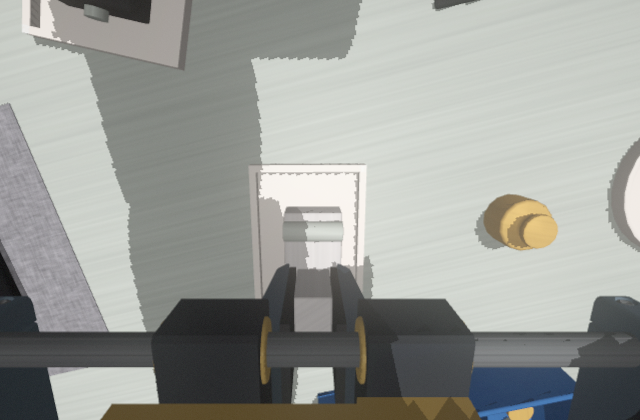

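```bash
python3 -c "
from h import *
f=grab_frame('wrist')
T=planes(f,[(249.5,165),(366,164.5)],14);d=T[1]-T[0];L=np.linalg.norm(d);d/=L
n=np.array([d[1],-d[0]]);c=T.mean(0)+63*n;print(L,np.degrees(np.arctan2(d[1],d[0])),c)
go(645,-152.5,29,166.5)
"
```

```text
84.73728069943077 76.44041237730998 [ 645.90344119 -152.44870613]
t 34.83 pos [ 637.9 -147.1  125.9] rot [-179.99   -0.46  166.23] w 15.6 F [-0.7 -0.5 -2.3]
units dx,dy,dz [-0.45 -0.17  4.84] yaw units -0.03
```

drive_tool([
  {"claw": 1, "dx": -0.4, "dy": -0.15, "dz": 0.5, "yaw": 0},
  {"claw": 1, "dx": 0, "dy": 0, "dz": 1, "yaw": 0},
  {"claw": 1, "dx": 0, "dy": 0, "dz": 1, "yaw": 0},
  {"claw": 1, "dx": 0, "dy": 0, "dz": 0.6, "yaw": 0},
  {"claw": 1, "dx": 0, "dy": 0, "dz": 0.1, "yaw": 0},
])

```text
time_s: 35.45
ee_pos: [645.2, -150.7, 58.7]
ee_rot: [180.0, -0.5, 166.4]
force: [0.2, 0.6, -3.0]
gripper_width: 16.0
```

```bash
python3 -c "
from h import *
go(645.2,-152.8,29,166.5)"
```

```text
t 35.45 pos [ 645.2 -150.7   58.7] rot [179.99  -0.46 166.35] w 16.0 F [ 0.2  0.6 -3. ]
units dx,dy,dz [-0.04 -0.1   1.48] yaw units -0.02
```

drive_tool([
  {"claw": 1, "dx": -0.03, "dy": -0.1, "dz": 0.6, "yaw": 0},
  {"claw": 1, "dx": 0, "dy": 0, "dz": 0.5, "yaw": 0},
  {"claw": 1, "dx": 0, "dy": 0, "dz": 0.2, "yaw": 0},
  {"claw": 1, "dx": 0, "dy": 0, "dz": 0.1, "yaw": 0},
])

```text
time_s: 35.95
ee_pos: [646.2, -153.1, 30.0]
ee_rot: [180.0, -0.3, 166.4]
force: [0.2, -1.1, -3.1]
gripper_width: 15.7
```

```bash
python3 -c "
from h import *
go(645.2,-152.8,28,166.5)"
```

```text
t 35.95 pos [ 646.2 -153.1   30. ] rot [179.99  -0.31 166.36] w 15.7 F [ 0.2 -1.1 -3.1]
units dx,dy,dz [0.05 0.   0.1 ] yaw units -0.02
```

drive_tool([
  {"claw": 1, "dx": 0, "dy": 0, "dz": 0.1, "yaw": 0},
  {"claw": 1, "dx": 0, "dy": 0, "dz": 0.1, "yaw": 0},
  {"claw": 1, "dx": 0, "dy": 0, "dz": 0.07, "yaw": 0},
])

```text
time_s: 36.33
ee_pos: [646.4, -153.1, 28.5]
ee_rot: [180.0, -0.2, 166.4]
force: [-3.2, 0.6, 2.2]
gripper_width: 16.4
```

```bash
python3 -c "
from h import *
go(645.2,-152.8,28,166.5)"
```

```text
t 36.33 pos [ 646.4 -153.1   28.5] rot [180.    -0.2  166.36] w 16.4 F [-3.2  0.6  2.2]
units dx,dy,dz [0.06 0.   0.03] yaw units -0.02
```

Contact. Releasing and rising.

drive_tool([
  {"claw": 1, "dx": 0, "dy": 0, "dz": 0.05, "yaw": 0},
  {"claw": 0.3, "dx": 0, "dy": 0, "dz": 0, "yaw": 0},
  {"claw": -0.1, "dx": 0, "dy": 0, "dz": 0, "yaw": 0},
  {"claw": -0.2, "dx": 0, "dy": 0, "dz": 0, "yaw": 0},
  {"claw": -0.2, "dx": 0, "dy": 0, "dz": -0.3, "yaw": 0},
])

```text
time_s: 36.95
ee_pos: [647.8, -153.4, 34.1]
ee_rot: [180.0, -0.0, 166.4]
force: [0.5, -0.8, -0.2]
gripper_width: 52.6
```

drive_tool([
  {"claw": -0.2, "dx": 0, "dy": 0, "dz": -1, "yaw": 0},
  {"claw": -0.2, "dx": 0, "dy": 0, "dz": -1, "yaw": 0},
  {"claw": -0.2, "dx": 0, "dy": 0, "dz": -1, "yaw": 0},
  {"claw": -0.2, "dx": 0, "dy": 0, "dz": -1, "yaw": 0},
  {"claw": -0.2, "dx": 0, "dy": 0, "dz": -1, "yaw": 0},
])

```text
time_s: 37.58
ee_pos: [647.7, -153.4, 137.0]
ee_rot: [180.0, -0.1, 166.4]
force: [-0.3, -0.4, -0.6]
gripper_width: 54.9
```

drive_tool([
  {"claw": -0.2, "dx": 0.5, "dy": 0, "dz": -1, "yaw": 0},
  {"claw": -0.2, "dx": 1, "dy": 0, "dz": -0.5, "yaw": 0},
  {"claw": -0.2, "dx": 1, "dy": 0, "dz": 0, "yaw": 0},
  {"claw": -0.2, "dx": 1, "dy": 0, "dz": 0, "yaw": 0},
  {"claw": -0.2, "dx": 0.5, "dy": 0, "dz": 0, "yaw": 0},
])

```text
time_s: 38.2
ee_pos: [567.1, -133.9, 172.6]
ee_rot: [-180.0, 0.2, 166.4]
force: [0.0, 0.1, 0.0]
gripper_width: 55.0
```

```bash
python3 -c "
from h import *
go(645.2,-152.8,28,166.5)
for n in ('scene','side','wrist'):
    f=grab_frame(n);cv2.imwrite(f'pics/{n}_e.png',f['color'])"
```

```text
t 38.2 pos [ 567.1 -133.9  172.6] rot [-180.      0.2   166.36] w 55.0 F [0.  0.1 0. ]
units dx,dy,dz [-3.99  0.    7.25] yaw units -0.02
```

View pics/scene_e.png

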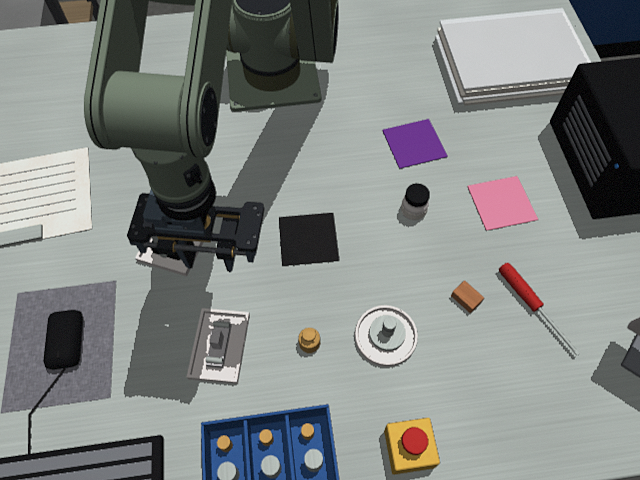

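View pics/side_e.png

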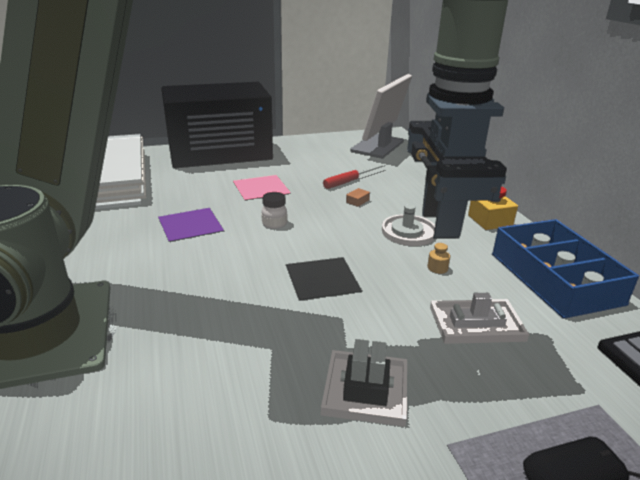

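View pics/wrist_e.png

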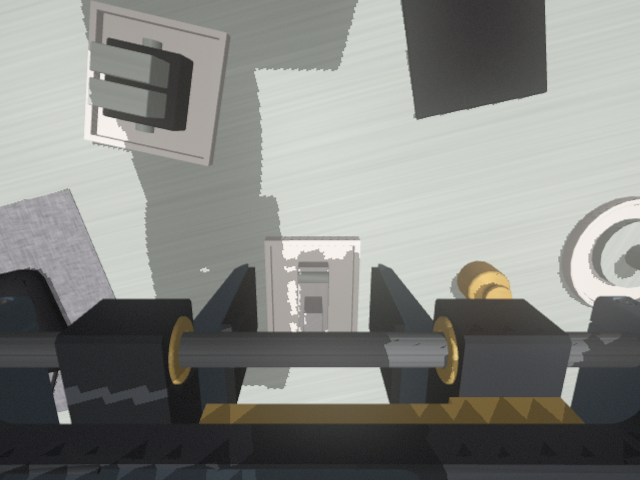

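Run:
```python
from h import *
f=grab_frame("scene");g=grab_frame("side")
A=[cv2.resize(F["color"][y:y+60,x:x+65],None,fx=6,fy=6,interpolation=cv2.INTER_CUBIC) for F,x,y in ((f,185,310),(f,355,303))]
for F,p in ((f,(645.2,-153,54)),(f,(667.8,139.5,59)),(f,(667.8,139.5,16))): print(proj(F,p))
cv2.imwrite("pics/z9.png",np.hstack(A))
a=cv2.imread('pics/scene0.png')
for n,(x,y) in dict(pot=(390,175),weight=(290,318),box=(445,275)).items():
    t=a[y:y+50,x:x+50]; r=cv2.matchTemplate(f["color"][y-12:y+62,x-12:x+62],t,cv2.TM_CCOEFF_NORMED); _,m,_,l=cv2.minMaxLoc(r); print(n,l[0]-12,l[1]-12,round(m,3))
```

```text
[215.08135919 335.23852501]
[389.02745079 323.50798523]
[386.70531656 332.42622016]
pot 0 0 0.999
weight 0 0 0.999
box 0 0 0.999
```

View pics/z9.png

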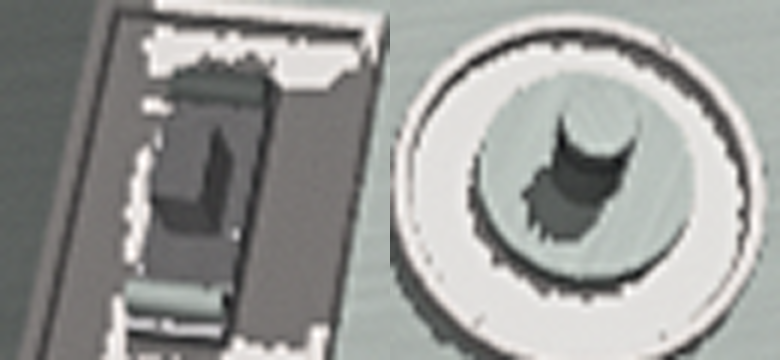

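```bash
python3 -c "
from h import *
print(job.job_done()); print(telemetry.state()['time_s'])"
```

```text
the job is handed in; nothing more can be done
None
the job is handed in; nothing more can be done
```

All three fittings are in their own trays and the job is handed in, at about 38 s on the robot's clock. `job_done()` reports no verdict, so what follows rests on my own last camera checks.

**What I did:** I parked the bend support upright on the black mat and let go of it there. I then moved the platen to the round tray, the vice grip to the square tray and the bend support to the oblong tray. Each was lowered until the wrist force showed contact before I opened the fingers.

**Last checks:**
- **Platen:** sits within about 3 mm of the round tray's middle.
- **Vice grip:** sits about 1–2 mm off the square tray's middle.
- **Bend support:** sits about 3 mm off the oblong tray's middle and lengthwise. The tool yaw was set to the tray's long side.
- **Uprightness:** all three look flat and upright in the pictures. I did not measure this as a number.
- **Jar, brass weight and wooden box:** no pixel shift from the first picture.
- **Gripper:** clear of everything at about 170 mm height.

**What disagreed:** the scene, side and wrist views differed by up to about 5 mm on some tray and mat centres, and by about 8 mm (side against wrist) on the bend support at the start. I mostly used the wrist view, averaged with the scene view. The tool also drifted up to 2.4° in pitch along the way.

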